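# Prop the dust extractor's service hood open

## Task

Open the blue hood of the dust extractor by its black tongue until it stands by itself, swing the red-sleeved prop rod up, then lower the hood gently onto the rod so that the rod's tip enters the holding socket in the hood, and press the hood down until the rod has pushed the stiff socket fully home. Press no harder than that takes (the rod bears at most 25 N), never let the hood drop, push the socket with the rod only, and leave the other things where they are. At the end the hood rests on the rod and you have let go.

Things in the scene. Friction and masses are not known exactly. Their poses are not given: they have to be found in the camera images.
- case: grey steel case of a bench-top dust extractor, fixed, 175 mm deep (x), 220 wide (y), walls 5: back and sides 100 high, front sill only 59; open on top under its blue hood. Origin: centre of its underside; x from the front (tongue side) to the back (hinge side), y left, z up; turned by up to 0.3 rad. Inside: a filter up to 61 mm high at the left (+y) side, the prop rod near the middle with 60 mm free on both sides; floor 5 mm up.
- hinge_mid (a point): middle of the hood's hinge line, which runs along the case's y axis: 87.5 mm behind the case's origin, 100 mm above the table. Axes of the case. The hinge is stiff: the hood (0.28 to 0.42 kg) stays by itself when left above about 1.3 rad; below that it may fall.
- hood (a joint): opening angle of the blue hood (panel 176 x 224 x 8 mm), rad: 0 shut and level, 1.57 upright, 1.65 at its back stop. As it comes down on the standing rod, the rod's tip meets the floor of the hole at about 0.86, and with the socket home the hood stands at about 0.79; both differ by up to 0.06 from hood to hood.
- hood_grip (a point): grip point in the black rubber tongue on the middle of the hood's free edge: tongue 20 mm wide (along the case's y), 14 thick, sticking out 51; the point is on its middle line, 27 mm beyond the hood's edge, 203 mm from the hinge line, 4 mm above it when shut. Pinched across its width it turns between the fingers as the hood swings, with some 3 N of drag. Axes of the hood: x toward the hinge, z out of its outer face.
- rod (a joint): angle of the prop rod, rad: 0 level with its tip toward the hinge, positive as the tip rises, at most 1.25; it starts at about -0.38, inside the case. It turns about a line along the case's y axis and its pivot is stiff, so it stays where it is left; pinched by its sleeve it lags the fingers by up to 0.2. Left at 0.97 (within 0.04), its tip is caught by the socket's flared mouth as the hood comes down.
- rod_pivot (a point): the prop rod's pivot, fixed in the case: 65 mm in front of the case's origin (case x = -65 mm), 20 mm to its right (y = -20 mm), 75 mm above the table. Axes of the case.
- rod_grip (a point): middle of the red sleeve on the steel prop rod: sleeve 15 mm thick, 45 long; the point lies 57.5 mm from the rod's pivot. Axes: x along the rod toward the tip, y along the rod's pivot line.
- rod_tip: the rod's ball end, 12 mm thick, 117.7 mm from the rod's pivot (origin: centre of the ball). It may bear at most 25 N; the load on it is about 1.85 times the downward push on the hood's tongue.
- socket (a joint): how far the socket has been pushed into the hood, m: 0 to 0.0015 at the start, 0.008 home at its stop. It slides square to the hood and stays where it is pushed. The tip must push it with about 5 N (2 to 3 N down on the tongue); the hood's weight alone does not. The height of the stop differs by up to 6.5 mm either way from hood to hood, unmeasured: feel for the push rising steeply.
- socket_mount (a point): on the hood's underside, 110 mm from the hinge line, in the rod's plane (20 mm to the right): here sits the holding socket, black plastic with an orange flared mouth, standing 19 to 32 mm out of the underside; its hole is 16 mm wide and 10 mm deep. Axes of the hood.
- jar_green: small jar with a green screw lid, 64 mm wide, 56 high, white body; a bystander; origin under its centre
- wax_tin: flat round tin with a red lid, 80 mm wide, 34 high; a bystander; origin under its centre
- pad_orange: round orange foam pad, 76 mm wide, 24 high; a bystander; origin under its centre
- measuring_cup: small grey plastic cup, 60 mm wide, 59 high; a bystander; origin under its centre
- torch: black inspection torch standing upright, 31 mm wide, 109 high; a bystander; origin under its centre
- screwdriver: screwdriver with a red handle lying flat, 182 mm long; a bystander; origin under its centre

How it is judged (in metres and radians):
On the way, in this order (a step that is already met when the one before it is completed fails the run):
1. the hood has been raised until it stands nearly upright (value of joint hood above 1.2 rad), for 0.2 s.
2. the prop rod has been swung up while the hood stands open (value of joint rod above 0.8 rad and value of joint hood above 0.95 rad), for 0.2 s.
3. the rod's tip bears against the socket in the lowered hood, before the socket has been pushed in (value of joint hood between 0.68 and 1 rad and value of joint rod between 0.85 and 1.1 rad and value of joint socket below 0.005 m and contact force between rod_tip and anything else above 0.3 N), for 0.02 s.
At the end, for the whole second after the job is handed in: the hood rests still on the rod (hood angle 0.70 to 0.90 rad, rod angle 0.88 to 1.08 rad, the tip bearing against the socket) and the socket is home, pushed in more than 6.5 of its 8 mm (value of joint hood between 0.7 and 0.9 rad and value of joint rod between 0.88 and 1.08 rad and value of joint socket above 0.0065 m and contact force between rod_tip and anything else above 0.1 N and velocity of joint hood between -0.05 and 0.05 rad/s); the robot touches nothing.
It fails at once if the rod's tip bears more than 25 N (contact force between rod_tip and anything else above 25 N).
It fails at once if the hood drops (falls faster than 2 rad/s) (velocity of joint hood below -2 rad/s).
It fails at once if a bystander is moved more than 25 mm (distance of any of jar_green, wax_tin, pad_orange, measuring_cup, torch, screwdriver from where it was at the start of the episode above 0.025 m).
It also fails if it takes over 72 s, if anything falls off the work surface, if the arm or the gripper's body presses on something with over 40 N, if the wrist force passes 120 N, or if a joint passes its speed limit or range.

## Robot

A 7-joint arm with a two-finger parallel gripper is mounted at the origin on a cart in front of the work surface, level with it; the furniture and walls round the work are solid. World frame = base frame: x ahead of the robot, y to its left, z up, the work surface at z = 0. Lengths are in mm, angles in rad, forces in N, time in s.
With the tool pointing down it reaches from about 425 to 950 mm from the base axis. Payload 4.7 kg.
Tool frame: the origin (TCP) lies between the finger pads; the fingertips stand 19 mm ahead of it and the grasp point (between the pads) is the TCP; z points along the fingers, y is the direction in which the jaws open and shut (so a half turn about z gives the same grasp; the last joint's range is limited). The gripper opens to 87 mm and grips with 3 to 60 N. Pads are 19 mm wide; open, the fingers measure 117 mm over their backs; the gripper's body (75 mm by 190 mm) begins 51 mm behind the grasp point.
Start: joints at [1.109, 0.469, -0.049, 1.532, 0.024, 1.141, -0.082], TCP at [283.151, -612.759, 241.573] pointing down, gripper open.
Joint ranges: [-2.59, 2.59], [-0.33, 1.99], [-1.39, 1.29], [0.1, 2.45], [-1.04, 4.18], [0.21, 1.99], [-2.66, 2.66]. Speed limits (rad/s): [2.57, 2.57, 3.14, 3.14, 3.14, 3.14, 3.14].

## Interface

Orientations are given as a rotation vector (axis times angle).
In Python, from cell import manip, capture, order, spot_in, outline_of, place_of gives the robot as it stands.
- The arm moves only by the shell command python3 -m handwheel 'ROWS' [FORCE]. ROWS is JSON, a list of rows, each an object of numbers: "wx", "wy", "wz": the turn, a rotation vector about the tool's x, y, z in degrees; "tx", "ty", "tz": the shift along the tool's x, y, z in cm; "claw": the opening, from -1 (shut) to 1 (fully open). A call has 1 to 5 rows; each row shifts and turns the commanded pose from where the row before left it, along the tool's axes as they then stand; what a row does not reach is not made up. A row lasts 1/12 s, in which the tool goes at most 41.7 mm and 7.16 degrees, less where a joint would pass 70% of its speed; a pose out of reach is approached as far as the arm can. A call with a gripper value outside its range is refused whole. The fingers move at their own pace and stop on an object; FORCE is the grip in N (left out, the last holds). Time passes only in rows, so rows that do not move let the fingers close. It gives the time, the measured TCP pose, the force and the opening at its end, in the units of the state.
- manip.get_obs(): the state, without advancing time (a new reading comes with each control period).
- capture(name): name is "side" or "top" or "wrist"; returns a dict with "color" (384x512x3 uint8, blue, green, red), "fx", "fy", "cx", "cy" (pixels), "R" (3x3) and "t" (3): a world point X has camera coordinates R X + t; the wrist camera has in their place "tool_from_camera" (4x4, takes a point from camera to tool coordinates, whose origin is the TCP and whose axes are the flange's). Camera axes: x right, y down, z forward; pixel columns grow to the right and rows downward; lengths in mm; the calibration is good to about 2 mm. A picture is of the moment at which its call begins: read the wrist's pose just before it. There is no depth.
- order.sign_off(): hands the job in, once; it reports no verdict.
Trained networks look in a picture, given as the dict that the camera call returned (one of the last four; its "shot" number tells which), for a name from the list of things; names that differ only in an ending like _2 or _b are one class to them, and where a whole thing is asked for, a point or a joint stands for the part that bears it (a point fixed in the world has none). Each returns a list of dicts, best first, with "score" (0 to 1); they miss things now and then, are a little off and sometimes report something else, mostly with a low value. They report only what shows in the picture. A call takes as long as a camera call.
- spot_in(picture, query): "centre" ([x, y, z] in mm, in world coordinates, good to about 4 mm: the middle of the surface that is visible of it).
- outline_of(picture, query): "mask" (384x512 bool, what is visible of it).
- place_of(picture, query): "centre" ([x, y, z] in mm, in world coordinates, good to about 4 mm: a listed point, or the origin of a listed thing).
The state is a dict: "time": time; "qpos": joint angles; "qvel": joint speeds; "tau": joint torques, N m; "tcp_pos": TCP position; "tool_rot": TCP orientation; "wrist_force": force on the tool from outside, world axes, zero at the start; "moment": the same for the moment, N m; "opening": finger opening in mm.
Only numpy, scipy, OpenCV 4.12 (cv2) and the standard library are available. Lean on these libraries where they do the work, as an engineer would, in place of code of your own. Each camera call takes 0.05 s, during which the arm holds its last target.

## Working session

There is one attempt and no reset: what is moved stays moved. The work goes in short steps, Python scripts to look and compute and a shell command to move; the robot and the scene stay as the last step left them, time stands still between calls to the robot, and variables do not carry over. Pictures are saved under pics/ and viewed, and the job is handed in when it is done.

```bash
ls -la; mkdir -p pics; python3 - <<'E'
from cell import manip, capture, order, spot_in, outline_of, place_of
import cv2, numpy as np
o=manip.get_obs(); print({k:np.round(v,3).tolist() for k,v in o.items()})
for n in ("side","top"):
    p=capture(n); cv2.imwrite(f"pics/{n}0.png",p["color"])
    print(n,p["fx"],p["fy"],p["cx"],p["cy"],np.round(p["R"],3).tolist(),np.round(p["t"],1).tolist())
    for q in ["case","hinge_mid","hood_grip","rod_pivot","socket_mount","jar_green","wax_tin","pad_orange","measuring_cup","torch","screwdriver"]:
        try:
            r=place_of(p,q); print(q,[(np.round(a["centre"],1).tolist(),round(a["score"],2)) for a in r[:2]])
        except Exception as e: print(q,e)
    r=spot_in(p,"hood_grip"); print("spot hood",[(np.round(a["centre"],1).tolist(),round(a["score"],2)) for a in r[:2]])
print(manip.get_obs()["time"])
E
```

```text
total 12
drwxr-xr-x  3 agent agent 4096 Dec  7 01:28 .
drwxr-xr-x 23 root  root  4096 Dec  7 01:28 ..
drwxr-xr-x  2 agent agent 4096 Dec  7 01:28 pics
{'time': 0.0, 'qpos': [1.109, 0.469, -0.049, 1.534, 0.024, 1.141, -0.082], 'qvel': [0.001, 0.001, 0.001, -0.001, 0.002, 0.002, -0.002], 'tau': [-0.002, -50.798, -0.081, -23.616, -0.061, 0.038, 0.0], 'tcp_pos': [282.893, -612.23, 240.493], 'tool_rot': [-3.066, -0.674, 0.001], 'wrist_force': [-0.492, -0.889, 0.649], 'moment': [-0.028, -0.018, 0.031], 'opening': 86.876}
side 403.215662842007 403.215662842007 258.68904837529857 185.8902415313926 [[0.995, 0.096, 0.015], [0.058, -0.461, -0.886], [-0.078, 0.882, -0.464]] [-528.8, 32.8, 1255.7]
case [([572.8, -178.7, -1.0], 0.8)]
hinge_mid [([667.7, -202.9, 98.3], 0.6)]
hood_grip [([464.1, -152.6, 100.8], 0.59)]
rod_pivot [([511.0, -185.6, 78.9], 0.89), ([648.8, -409.1, 1.3], 0.66)]
socket_mount [([549.4, -197.1, 99.4], 0.93)]
jar_green [([379.7, 272.5, 3.4], 0.87)]
wax_tin [([542.4, 258.6, 0.1], 0.61), ([380.6, 269.9, 0.2], 0.59)]
pad_orange [([413.4, -406.7, 3.0], 0.66), ([555.7, -403.4, 3.7
[... 310 characters left out ...]
87, -0.009, -0.982]] [-20.1, 537.4, 1235.8]
case [([576.4, -185.1, -1.7], 0.83)]
hinge_mid [([513.8, -180.7, 79.3], 0.69), ([660.9, -200.6, 98.8], 0.59)]
hood_grip [([462.2, -154.2, 104.3], 0.84), ([555.5, -393.9, -1.2], 0.46)]
rod_pivot [([514.5, -183.2, 77.1], 0.94)]
socket_mount [([550.3, -193.7, 97.9], 0.92), ([655.1, -404.9, 0.4], 0.42)]
jar_green [([370.7, 273.8, 6.2], 0.68)]
wax_tin [([540.4, 265.0, -0.3], 0.84), ([576.5, -182.3, -2.1], 0.42)]
pad_orange [([409.0, -406.2, -1.7], 0.68), ([511.8, -182.1, 80.4], 0.55)]
measuring_cup [([558.7, -393.7, -1.6], 0.53)]
torch [([655.7, -405.6, 3.7], 0.59)]
screwdriver [([433.1, 409.4, 1.9], 0.68)]
spot hood [([568.4, -180.6, 107.1], 0.95)]
1.3
```

View pics/side0.png

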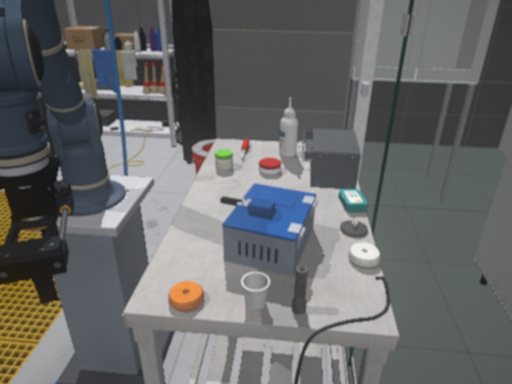

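View pics/top0.png

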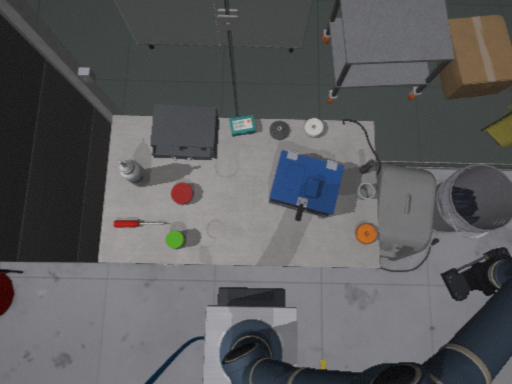

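The views agree: the blue hood is near (300,185) in the top image and (270,220) in the side image. The black tongue points toward the robot at top (299,212) and side (231,201), and the bystanders are well clear of it. Next I fit the case pose and write the helpers.

```bash
cat > h.py <<'E'
import numpy as np, cv2, json, os
from scipy.spatial.transform import Rotation as Ro
from scipy.optimize import least_squares
from cell import manip, capture, order, spot_in, outline_of, place_of
PC={"case":(0,0,0),"hinge_mid":(87.5,0,100),"rod_pivot":(-65,-20,75)}
PS={"hood_grip":(-115.5,0,104),"socket_mount":(-22.5,-20,100)}
def fit(obs):
    # obs list of (case xyz, world xyz) -> x0,y0,yaw
    def f(p):
        c,s=np.cos(p[2]),np.sin(p[2]); R=np.array([[c,-s],[s,c]])
        return np.concatenate([R@np.array(a[:2])+p[:2]-np.array(b[:2]) for a,b in obs])
    return least_squares(f,[575,-182,-.24],loss="soft_l1",f_scale=4)
def case():
    return np.array(json.load(open("case.json")))
def c2w(p,P=None):
    P=case() if P is None else P
    c,s=np.cos(P[2]),np.sin(P[2])
    return np.array([c*p[0]-s*p[1]+P[0],s*p[0]+c*p[1]+P[1],p[2]])
def w2c(w,P=None):
    P=case() if P is None else P
    d=np.array(w)-[P[0],P[1],0]; c,s=np.cos(P[2]),np.sin(P[2])
    return np.array([c*d[0]+s*d[1],-s*d[0]+c*d[1],d[2]])
def tool(a=0,P=None):
    # tool x along case x, y along -case y, z down; a>0: z tips toward +case x (body toward front)
    P=case() if P is None else P
    z=np.array([np.sin(a),0,-np.cos(a)]); y=np.array([0,-1,0]); x=np.cross(y,z)
    return Ro.from_euler('z',P[2])*Ro.from_matrix(np.c_[x,y,z])
def grip(th,P=None):  # hood_grip in world for hood angle
    x=87.5-203*np.cos(th)+4*np.sin(th); z=100+203*np.sin(th)+4*np.cos(th)
    return c2w([x,0,z],P)
def state():
    o=manip.get_obs(); return np.array(o["tcp_pos"]),Ro.from_rotvec(o["tool_rot"]),o
def delta(p,R,p2,R2):
    # tool-frame shift (cm) and turn (deg)
    return np.round(R.inv().apply(np.array(p2)-p)/10,2),np.round((R.inv()*R2).as_rotvec(degrees=True),2)
def rep():
    p,R,o=state(); a=w2c(p)
    print("t",round(o["time"],2),"tcp case",a.round(1),"F",np.round(o["wrist_force"],2),"open",round(o["opening"],1),"rot",(tool().inv()*R).as_rotvec(degrees=True).round(1))
E
python3 - <<'E'
from h import *
obs={"case":[(572.8,-178.7),(576.4,-185.1)],"hinge_mid":[(667.7,-202.9),(660.9,-200.6)],"hood_grip":[(464.1,-152.6),(462.2,-154.2)],"rod_pivot":[(511,-185.6),(514.5,-183.2)],"socket_mount":[(549.4,-197.1),(550.3,-193.7)]}
A={**PC,**PS}
L=[(A[k],v) for k in obs for v in obs[k]]
r=fit(L); print(r.x, r.fun.reshape(-1,2).round(1).tolist())
json.dump(list(r.x),open("case.json","w"))
p,R,o=state()
g=grip(0); print("grip",g, "hinge",c2w(PC["hinge_mid"]))
print(delta(p,R,g+[0,0,150],tool()))
p=capture("side"); print(-np.array(p["R"]).T@p["t"])
E
```

```text
[ 5.76956270e+02 -1.80965849e+02 -2.38749513e-01] [[4.2, -2.3], [0.6, 4.1], [-5.7, 1.2], [1.1, -1.1], [0.6, -1.1], [2.5, 0.5], [-1.9, 0.6], [-5.4, -1.8], [1.0, 2.0], [0.1, -1.4]]
grip [ 464.73249034 -153.65150889  104.        ] hinge [ 661.97428558 -201.65853142  100.        ]
(array([ 35.74, -34.06,  -1.25]), array([ 1.000e-02, -0.000e+00,  3.848e+01]))
[  622.89210518 -1041.92153048   619.5313083 ]
```

```bash
python3 -m handwheel '[{"wz":6.4,"tx":2,"ty":-2.5},{"wz":6.4,"tx":2,"ty":-2.5},{"wz":6.4,"tx":2,"ty":-2.5},{"wz":6.4,"tx":2,"ty":-2.5},{"wz":6.4,"tx":2,"ty":-2.5}]' 20; python3 - <<'E'
from h import *
p,R,o=state(); rep()
print(delta(p,R,grip(0)+[0,0,130],tool()))
E
```

```text
t 1.35 tcp case [-183.3 -489.   241.6] F [-0.23  0.34  0.72] open 87.0 rot [ -0.    0.  -38.5]
(array([ 35.74, -34.06,   0.76]), array([ 1.000e-02, -1.000e-02,  3.848e+01]))validation failed for argument at $[0]...
```

```bash
python3 -m handwheel '[{"wx":0,"wy":0,"wz":6.4,"tx":2,"ty":-2.5,"tz":0,"claw":0},{"wx":0,"wy":0,"wz":6.4,"tx":2,"ty":-2.5,"tz":0,"claw":0},{"wx":0,"wy":0,"wz":6.4,"tx":2,"ty":-2.5,"tz":0,"claw":0},{"wx":0,"wy":0,"wz":6.4,"tx":2,"ty":-2.5,"tz":0,"claw":0},{"wx":0,"wy":0,"wz":6.4,"tx":2,"ty":-2.5,"tz":0,"claw":0}]' 20; python3 - <<'E'
from h import *
p,R,o=state(); rep()
print(delta(p,R,grip(0)+[0,0,130],tool()))
E
```

```text
time: 1.77
tcp_pos: [353.9, -470.1, 241.8]
tool_rot: [3.135, -0.208, -0.0]
wrist_force: [1.5, -0.4, -0.1]
opening: 61.5
t 1.77 tcp case [-148.3 -333.7  241.8] F [ 1.54 -0.37 -0.09] open 61.5 rot [-0.  -0.  -6.1]
(array([  6.81, -32.83,   0.78]), array([0. , 0. , 6.1]))
```

```bash
python3 -m handwheel '[{"wx":0,"wy":0,"wz":6.1,"tx":1,"ty":-3,"tz":0,"claw":0},{"wx":0,"wy":0,"wz":0,"tx":0.5,"ty":-4,"tz":0,"claw":0},{"wx":0,"wy":0,"wz":0,"tx":0.5,"ty":-4,"tz":0,"claw":0},{"wx":0,"wy":0,"wz":0,"tx":0.5,"ty":-4,"tz":0,"claw":0},{"wx":0,"wy":0,"wz":0,"tx":0.5,"ty":-4,"tz":0,"claw":0}]'; python3 - <<'E'
from h import *
p,R,o=state(); rep()
print(delta(p,R,grip(0)+[0,0,130],tool()))
E
```

```text
time: 2.18
tcp_pos: [424.4, -290.0, 241.8]
tool_rot: [3.12, -0.364, 0.001]
wrist_force: [0.9, -0.7, -0.1]
opening: 44.1
t 2.18 tcp case [-122.4 -142.1  241.8] F [ 0.86 -0.72 -0.05] open 44.1 rot [-0.   0.  -0.4]
(array([  0.78, -14.2 ,   0.78]), array([ 0.02, -0.04,  0.37]))
```

```bash
python3 -m handwheel '[{"wx":0,"wy":0,"wz":0,"tx":0.2,"ty":-3.8,"tz":0,"claw":0},{"wx":0,"wy":0,"wz":0,"tx":0.2,"ty":-3.8,"tz":0,"claw":0},{"wx":0,"wy":0,"wz":0,"tx":0,"ty":-3.8,"tz":0,"claw":0},{"wx":0,"wy":0,"wz":0,"tx":0,"ty":-1,"tz":0,"claw":0},{"wx":0,"wy":0,"wz":0,"tx":0,"ty":0,"tz":0,"claw":0}]'; python3 - <<'E'
from h import *
p,R,o=state(); rep()
w=capture("wrist"); cv2.imwrite("pics/w1.png",w["color"]); T=np.array(w["tool_from_camera"]); print(T.round(3).tolist(), w["fx"],w["cx"],w["cy"])
A={**PC,**PS}
for q in ["hood_grip","socket_mount","case","rod_pivot","hinge_mid"]:
    print(q,[(np.round(a["centre"],1).tolist(),w2c(a["centre"]).round(1),round(a["score"],2)) for a in place_of(w,q)[:2]],A[q])
m=outline_of(w,"hood_grip"); print(len(m))
rep(); p,R,o=state()
print(delta(p,R,grip(0)+[0,0,130],tool()))
E
```

```text
time: 2.6
tcp_pos: [457.5, -168.4, 241.9]
tool_rot: [-3.121, 0.352, -0.001]
wrist_force: [-0.8, -1.3, -0.4]
opening: 43.6
t 2.6 tcp case [-119.   -16.   241.9] F [-0.76 -1.28 -0.36] open 43.6 rot [ 0.1  0.  -0.8]
[[-0.001, -0.969, -0.248, 67.844], [1.0, -0.001, 0.001, 1.027], [-0.001, -0.248, 0.969, -142.686], [0.0, 0.0, 0.0, 1.0]] 301.2811739648329 256.09120675494825 191.04349465062649
hood_grip [([467.1, -153.6, 100.2], array([-113.2,    0.6,  100.2]), 0.87), ([579.2, -180.7, -3.6], array([ 2.1,  0.8, -3.6]), 0.47)] (-115.5, 0, 104)
socket_mount [([554.4, -191.9, 99.2], array([-19.3, -16. ,  99.2]), 0.95)] (-22.5, -20, 100)
case [([576.6, -177.3, -0.8], array([-1.2,  3.5, -0.8]), 0.97)] (0, 0, 0)
rod_pivot [([511.2, -180.7, 71.2], array([-64. , -15.3,  71.2]), 0.68)] (-65, -20, 75)
hinge_mid [] (87.5, 0, 100)
1
t 2.95 tcp case [-119.2  -21.5  241.5] F [-0.1   0.37  0.79] open 43.6 rot [-0.  -0.  -0.2]
(array([ 0.38, -2.15,  0.75]), array([0.02, 0.01, 0.21]))
```

View pics/w1.png

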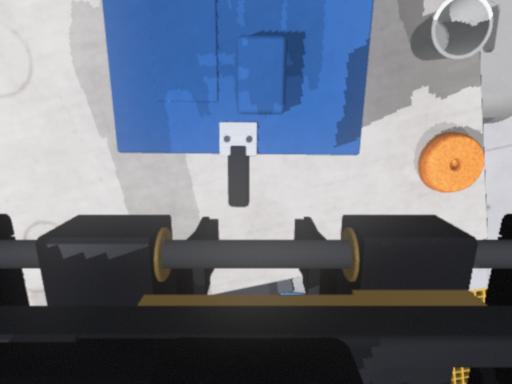

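The wrist image shows the tongue at columns 229–249, rows 147–206, and the hood's front edge at row 154, nearly level. I'll refine the case pose from these pixels now that the arm has settled.

```bash
cat >> h.py <<'E'
def wray(w,p,R,uv,z):
    T=np.array(w["tool_from_camera"]); d=np.array([(uv[0]-w["cx"])/w["fx"],(uv[1]-w["cy"])/w["fy"],1])
    o=R.apply(T[:3,3])+p; d=R.apply(T[:3,:3]@d); return o+d*(z-o[2])/d[2]
E
python3 - <<'E'
from h import *
rep(); p,R,o=state()
w=capture("wrist"); c=w["color"].astype(int); cv2.imwrite("pics/w2.png",w["color"])
b=(c[...,0]>90)&(c[...,0]-c[...,2]>60)
# front edge rows for columns
rows=[];
for u in list(range(125,215,10))+list(range(265,355,10)):
    v=np.where(b[:175,u])[0]; rows.append((u,v.max()+.5))
W=np.array([wray(w,p,R,q,100) for q in rows]); 
k=np.polyfit(W[:,1],W[:,0],1); print("yaw from edge",np.arctan(-k[0]) , "case x of edge",[w2c(q)[0].round(1) for q in W])
for v in (60,90,120,140):
    u=np.where(b[v])[0]; print(v,[w2c(wray(w,p,R,(x,v),108)).round(1).tolist() for x in (u.min()-.5,u.max()+.5)])
dark=c.max(2)<70
for v in (165,175,185,195):
    u=np.where(dark[v,215:265])[0]+215; print("tongue",v,u.min(),u.max(),w2c(wray(w,p,R,((u.min()+u.max())/2,v),111)).round(1), w2c(wray(w,p,R,(u.max(),v),111)).round(1)[1]-w2c(wray(w,p,R,(u.min(),v),111)).round(1)[1])
u=np.where(dark[150:212,238])[0]+150; print("tongue rows",u.min(),u.max(), w2c(wray(w,p,R,(238,u.max()+.5),97)))
E
```

```text
t 2.95 tcp case [-119.2  -21.5  241.5] F [-0.1   0.37  0.79] open 43.6 rot [-0.  -0.  -0.2]
yaw from edge -0.2360060554676237 case x of edge [np.float64(-87.0), np.float64(-87.0), np.float64(-86.9), np.float64(-86.9), np.float64(-86.9), np.float64(-86.9), np.float64(-86.8), np.float64(-86.8), np.float64(-86.8), np.float64(-86.6), np.float64(-86.6), np.float64(-86.6), np.float64(-86.6), np.float64(-86.5), np.float64(-86.5), np.float64(-86.5), np.float64(-86.5), np.float64(-86.4)]
60 [[-7.4, 110.7, 108.0], [-6.7, -110.5, 108.0]]
90 [[-31.6, 110.3, 108.0], [-31.0, -110.1, 108.0]]
120 [[-57.1, 110.8, 108.0], [-56.4, -110.5, 108.0]]
140 [[-74.7, 110.2, 108.0], [-74.1, -110.1, 108.0]]Traceback (most recent call last):
  File "<stdin>", line 15, in <module>
    return umr_minimum(a, axis, None, out, keepdims, initial, where)
ValueError: zero-size array to reduction operation minimum which has no identity
```

```bash
python3 - <<'E'
from h import *
P=case(); n=c2w([1,0,0]); P=[n[0],n[1],-0.2365]; json.dump(P,open("case.json","w"))
rep(); p,R,o=state()
print(delta(p,R,grip(0)+[0,0,0],tool()))
E
```

```text
t 3.0 tcp case [-120.2  -20.9  241.5] F [-0.49  0.02 -0.33] open 43.3 rot [-0.  -0.  -0.1]
(array([ 0.48, -2.09, 13.74]), array([0.01, 0.01, 0.11]))
```

```bash
python3 -m handwheel '[{"wx":0,"wy":0,"wz":0.1,"tx":0.5,"ty":-2.1,"tz":1,"claw":0},{"wx":0,"wy":0,"wz":0,"tx":0,"ty":0,"tz":3,"claw":0},{"wx":0,"wy":0,"wz":0,"tx":0,"ty":0,"tz":3,"claw":0},{"wx":0,"wy":0,"wz":0,"tx":0,"ty":0,"tz":2,"claw":0},{"wx":0,"wy":0,"wz":0,"tx":0,"ty":0,"tz":0,"claw":0}]'; python3 -m handwheel '[{"wx":0,"wy":0,"wz":0,"tx":0,"ty":0,"tz":2.5,"claw":0},{"wx":0,"wy":0,"wz":0,"tx":0,"ty":0,"tz":2.2,"claw":0},{"wx":0,"wy":0,"wz":0,"tx":0,"ty":0,"tz":0,"claw":0},{"wx":0,"wy":0,"wz":0,"tx":0,"ty":0,"tz":0,"claw":0}]'; python3 - <<'E'
from h import *
rep(); p,R,o=state()
print(delta(p,R,grip(0)+[0,0,0],tool()))
w=capture("wrist"); cv2.imwrite("pics/w3.png",w["color"])
E
```

```text
time: 3.42
tcp_pos: [463.1, -152.7, 147.7]
tool_rot: [-3.119, 0.368, 0.013]
wrist_force: [-0.1, -0.4, -0.7]
opening: 43.1
time: 3.75
tcp_pos: [466.2, -153.3, 105.0]
tool_rot: [-3.12, 0.368, 0.001]
wrist_force: [0.5, -0.8, 0.4]
opening: 43.4
t 3.75 tcp case [-115.2    1.   105. ] F [ 0.52 -0.83  0.44] open 43.4 rot [-0.  -0.  -0.1]
(array([-0.03,  0.1 ,  0.1 ]), array([0.  , 0.04, 0.11]))
```

View pics/w3.png

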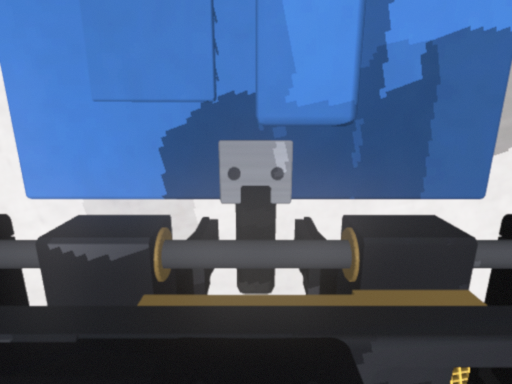

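The tongue (columns 236–276) sits centred between the fingers, so I close on it.

```bash
python3 -m handwheel '[{"wx":0,"wy":0,"wz":0,"tx":0,"ty":0,"tz":0,"claw":-1},{"wx":0,"wy":0,"wz":0,"tx":0,"ty":0,"tz":0,"claw":-1},{"wx":0,"wy":0,"wz":0,"tx":0,"ty":0,"tz":0,"claw":-1},{"wx":0,"wy":0,"wz":0,"tx":0,"ty":0,"tz":0,"claw":-1},{"wx":0,"wy":0,"wz":0,"tx":0,"ty":0,"tz":0,"claw":-1}]' 25; python3 - <<'E'
from h import *
rep(); p,R,o=state()
# waypoints: hood arc from current
q=p; 
for i in range(1,31):
    th=1.47*i/30
    g=grip(th)+ (p-grip(0)); d,_=delta(q,R,g,R); q=g; print(i,round(th,3),d)
E
```

```text
time: 4.22
tcp_pos: [466.5, -152.9, 105.1]
tool_rot: [3.12, -0.367, 0.002]
wrist_force: [-0.2, 0.3, 2.6]
opening: 19.8
t 4.22 tcp case [-115.     1.4  105.1] F [-0.16  0.27  2.58] open 19.8 rot [-0.   0.1 -0.1]
1 0.049 [ 0.05  0.   -0.99]
2 0.098 [ 0.09  0.   -0.99]
3 0.147 [ 0.14  0.   -0.98]
4 0.196 [ 0.19  0.   -0.98]
5 0.245 [ 0.24  0.   -0.97]
6 0.294 [ 0.28  0.   -0.95]
7 0.343 [ 0.33  0.   -0.94]
8 0.392 [ 0.38  0.   -0.92]
9 0.441 [ 0.42  0.   -0.9 ]
10 0.49 [ 0.46  0.   -0.88]
11 0.539 [ 0.51  0.   -0.86]
12 0.588 [ 0.55  0.   -0.83]
13 0.637 [ 0.59  0.   -0.8 ]
14 0.686 [ 0.63  0.   -0.77]
15 0.735 [ 0.66  0.   -0.74]
16 0.784 [ 0.7   0.   -0.71]
17 0.833 [ 0.73  0.   -0.67]
18 0.882 [ 0.77  0.   -0.64]
19 0.931 [ 0.8  0.  -0.6]
20 0.98 [ 0.82  0.   -0.56]
21 1.029 [ 0.85  0.   -0.52]
22 1.078 [ 0.87  0.   -0.47]
23 1.127 [ 0.9   0.   -0.43]
24 1.176 [ 0.92  0.   -0.39]
25 1.225 [ 0.93  0.   -0.34]
26 1.274 [ 0.95  0.   -0.29]
27 1.323 [ 0.96  0.   -0.25]
28 1.372 [ 0.97  0.   -0.2 ]
29 1.421 [ 0.98  0.   -0.15]
30 1.47 [ 0.99  0.   -0.1 ]
```

Gripped, with the opening at 19.8 mm. Now I raise the hood along its arc.

```bash
python3 -m handwheel '[{"wx":0,"wy":0,"wz":0,"tx":0.05,"ty":0,"tz":-1,"claw":-1},{"wx":0,"wy":0,"wz":0,"tx":0.1,"ty":0,"tz":-1,"claw":-1},{"wx":0,"wy":0,"wz":0,"tx":0.15,"ty":0,"tz":-1,"claw":-1},{"wx":0,"wy":0,"wz":0,"tx":0.2,"ty":0,"tz":-1,"claw":-1},{"wx":0,"wy":0,"wz":0,"tx":0.25,"ty":0,"tz":-1,"claw":-1}]'; python3 -c "from h import *;rep()"; python3 -m handwheel '[{"wx":0,"wy":0,"wz":0,"tx":0.3,"ty":0,"tz":-0.95,"claw":-1},{"wx":0,"wy":0,"wz":0,"tx":0.33,"ty":0,"tz":-0.95,"claw":-1},{"wx":0,"wy":0,"wz":0,"tx":0.38,"ty":0,"tz":-0.92,"claw":-1},{"wx":0,"wy":0,"wz":0,"tx":0.42,"ty":0,"tz":-0.9,"claw":-1},{"wx":0,"wy":0,"wz":0,"tx":0.46,"ty":0,"tz":-0.88,"claw":-1}]'; python3 - <<'E'
from h import *
rep(); w=capture("side"); cv2.imwrite("pics/s1.png",w["color"])
E
```

```text
time: 4.63
tcp_pos: [473.2, -154.5, 155.6]
tool_rot: [-3.12, 0.367, 0.001]
wrist_force: [1.2, -0.7, -3.8]
opening: 19.5
t 4.63 tcp case [-108.     1.4  155.6] F [ 1.2  -0.66 -3.75] open 19.5 rot [-0.  -0.  -0.1]
time: 5.05
tcp_pos: [491.5, -158.9, 201.2]
tool_rot: [-3.12, 0.367, 0.003]
wrist_force: [-1.1, -0.3, -3.7]
opening: 19.5
t 5.05 tcp case [-89.3   1.4 201.2] F [-1.09 -0.26 -3.66] open 19.5 rot [-0.  -0.1 -0.1]
```

View pics/s1.png

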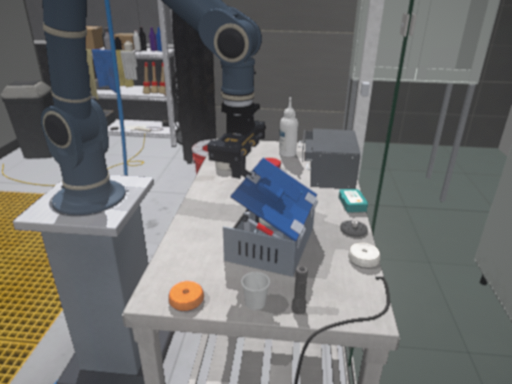

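The side view shows the hood rising with the fingers, the front edge near (240,205), and the red sleeve visible inside at about (265,229). I continue.

```bash
python3 -m handwheel '[{"wx":0,"wy":0,"wz":0,"tx":0.5,"ty":0,"tz":-0.86,"claw":-1},{"wx":0,"wy":0,"wz":0,"tx":0.55,"ty":0,"tz":-0.83,"claw":-1},{"wx":0,"wy":0,"wz":0,"tx":0.59,"ty":0,"tz":-0.8,"claw":-1},{"wx":0,"wy":0,"wz":0,"tx":0.63,"ty":0,"tz":-0.77,"claw":-1},{"wx":0,"wy":0,"wz":0,"tx":0.66,"ty":0,"tz":-0.74,"claw":-1}]'; python3 -c "from h import *;rep()"; python3 -m handwheel '[{"wx":0,"wy":0,"wz":0,"tx":0.7,"ty":0,"tz":-0.71,"claw":-1},{"wx":0,"wy":0,"wz":0,"tx":0.73,"ty":0,"tz":-0.67,"claw":-1},{"wx":0,"wy":0,"wz":0,"tx":0.77,"ty":0,"tz":-0.64,"claw":-1},{"wx":0,"wy":0,"wz":0,"tx":0.8,"ty":0,"tz":-0.6,"claw":-1},{"wx":0,"wy":0,"wz":0,"tx":0.82,"ty":0,"tz":-0.56,"claw":-1}]'; python3 - <<'E'
from h import *
rep();p,R,o=state();print(delta(p,R,grip(.98),tool()))
E
```

```text
time: 5.52
tcp_pos: [520.7, -165.9, 241.4]
tool_rot: [3.12, -0.367, -0.001]
wrist_force: [-1.2, 0.6, -1.7]
opening: 19.7
t 5.52 tcp case [-59.2   1.5 241.4] F [-1.21  0.56 -1.71] open 19.7 rot [-0.  -0.  -0.1]
time: 5.93
tcp_pos: [558.4, -174.9, 273.0]
tool_rot: [3.12, -0.367, 0.001]
wrist_force: [-0.8, 0.2, -4.8]
opening: 19.6
t 5.93 tcp case [-20.4   1.6 273. ] F [-0.76  0.16 -4.77] open 19.6 rot [-0.   0.  -0.1]
(array([-0.18,  0.15,  0.21]), array([ 0.01, -0.03,  0.15]))
```

```bash
python3 -m handwheel '[{"wx":0,"wy":0,"wz":0,"tx":0.83,"ty":0,"tz":-0.48,"claw":-1},{"wx":0,"wy":0,"wz":0,"tx":0.87,"ty":0,"tz":-0.46,"claw":-1},{"wx":0,"wy":0,"wz":0,"tx":0.9,"ty":0,"tz":-0.42,"claw":-1},{"wx":0,"wy":0,"wz":0,"tx":0.92,"ty":0,"tz":-0.38,"claw":-1},{"wx":0,"wy":0,"wz":0,"tx":0.93,"ty":0,"tz":-0.34,"claw":-1}]'; python3 -c "from h import *;rep()"; python3 -m handwheel '[{"wx":0,"wy":0,"wz":0,"tx":0.95,"ty":0,"tz":-0.28,"claw":-1},{"wx":0,"wy":0,"wz":0,"tx":0.96,"ty":0,"tz":-0.24,"claw":-1},{"wx":0,"wy":0,"wz":0,"tx":0.97,"ty":0,"tz":-0.2,"claw":-1},{"wx":0,"wy":0,"wz":0,"tx":0.98,"ty":0,"tz":-0.14,"claw":-1},{"wx":0,"wy":0,"wz":0,"tx":0.7,"ty":0,"tz":-0.1,"claw":-1}]'; python3 - <<'E'
from h import *
rep();p,R,o=state();print(delta(p,R,grip(1.46),tool()))
w=capture("side"); cv2.imwrite("pics/s2.png",w["color"])
E
```

```text
time: 6.35
tcp_pos: [601.5, -185.3, 293.7]
tool_rot: [3.12, -0.367, -0.0]
wrist_force: [-2.8, -0.5, -3.4]
opening: 20.0
t 6.35 tcp case [ 23.9   1.5 293.7] F [-2.77 -0.45 -3.37] open 20.0 rot [-0.  -0.  -0.1]
time: 6.77
tcp_pos: [646.3, -196.0, 303.3]
tool_rot: [3.12, -0.367, 0.001]
wrist_force: [-3.2, -0.5, -1.1]
opening: 19.6
t 6.77 tcp case [ 69.9   1.6 303.3] F [-3.18 -0.49 -1.1 ] open 19.6 rot [-0.   0.  -0.1]
(array([-0.09,  0.16,  0.11]), array([ 0.02, -0.03,  0.13]))
```

View pics/s2.png

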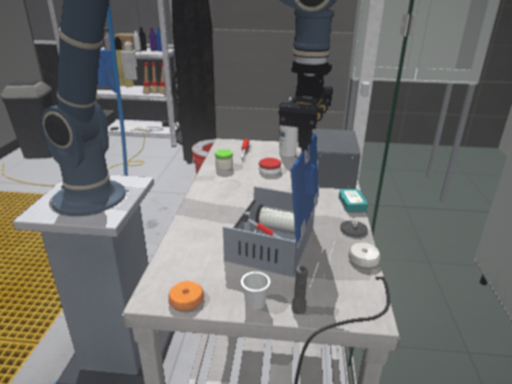

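The hood stands nearly upright at (303,190). I release it and back straight up.

```bash
python3 -m handwheel '[{"wx":0,"wy":0,"wz":0,"tx":0,"ty":0,"tz":0,"claw":-1},{"wx":0,"wy":0,"wz":0,"tx":0,"ty":0,"tz":0,"claw":0},{"wx":0,"wy":0,"wz":0,"tx":0,"ty":0,"tz":0,"claw":0},{"wx":0,"wy":0,"wz":0,"tx":0,"ty":0,"tz":0,"claw":0},{"wx":0,"wy":0,"wz":0,"tx":0,"ty":0,"tz":0,"claw":0}]'; python3 -m handwheel '[{"wx":0,"wy":0,"wz":0,"tx":0,"ty":0,"tz":-2,"claw":0},{"wx":0,"wy":0,"wz":0,"tx":0,"ty":0,"tz":-3,"claw":0},{"wx":0,"wy":0,"wz":0,"tx":-2,"ty":0,"tz":-2,"claw":0},{"wx":0,"wy":0,"wz":0,"tx":-3,"ty":0,"tz":0,"claw":0},{"wx":0,"wy":0,"wz":0,"tx":-3,"ty":0,"tz":0,"claw":0}]'; python3 - <<'E'
from h import *
rep();p,R,o=state()
for n in ("side","top"):
    w=capture(n); cv2.imwrite(f"pics/{n}3.png",w["color"])
    for q in ["hood_grip","socket_mount","rod_grip","rod_pivot","rod_tip","hinge_mid","case"]:
        print(n,q,[(w2c(a["centre"]).round(1).tolist(),round(a["score"],2)) for a in place_of(w,q)[:2]])
E
```

```text
time: 7.23
tcp_pos: [645.3, -195.3, 303.3]
tool_rot: [3.12, -0.366, 0.002]
wrist_force: [0.1, 0.2, -0.4]
opening: 37.8
time: 7.65
tcp_pos: [567.5, -176.7, 374.3]
tool_rot: [3.12, -0.366, 0.006]
wrist_force: [-0.3, -0.6, 0.0]
opening: 43.2
t 7.65 tcp case [-11.2   2.  374.3] F [-0.26 -0.62  0.  ] open 43.2 rot [ 0.   0.2 -0.2]
side hood_grip [([67.0, 2.7, 298.0], 0.83), ([90.4, 6.2, 97.9], 0.35)]
side socket_mount [([74.8, -19.6, 208.4], 0.84)]
side rod_grip [([-6.7, -12.9, 54.1], 0.74)]
side rod_pivot [([-68.1, -19.4, 79.8], 0.8)]
side rod_tip []
side hinge_mid [([91.8, 1.0, 95.7], 0.87)]
side case [([-1.4, -1.3, 1.6], 0.79), ([-135.5, 418.6, -3.1], 0.31)]
top hood_grip []
top socket_mount [([-0.9, -4.5, 1.0], 0.39)]
top rod_grip [([-12.4, -19.5, 52.0], 0.42)]
top rod_pivot [([-65.7, -16.4, 80.2], 0.76)]
top rod_tip []
top hinge_mid [([88.5, 2.6, 100.1], 0.66)]
top case [([-2.8, -3.4, -1.1], 0.95)]
```

View pics/side3.png

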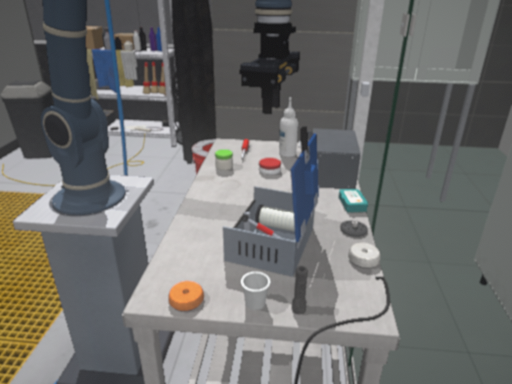

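The hood stays put at about 1.46 rad by itself, and the red sleeve is at side (262,230). Next I plan the rod grasp: tool tilted 0.2 rad toward the robot, gripping 48 mm from the pivot with the TCP slightly above the rod axis.

```bash
cat >> h.py <<'E'
def rodp(ph,r=48,off=8,a=0.2):
    # TCP world for rod angle ph, grip radius r, TCP behind rod axis by off along tool
    q=np.array([-65+r*np.cos(ph),-20,75+r*np.sin(ph)])+off*np.array([-np.sin(a),0,np.cos(a)])
    return c2w(q)
E
python3 - <<'E'
from h import *
rep();p,R,o=state()
w=capture("wrist"); cv2.imwrite("pics/w4.png",w["color"])
for q in ["rod_grip","rod_pivot","rod_tip","case"]:
    print(q,[(w2c(a["centre"]).round(1).tolist(),round(a["score"],2)) for a in place_of(w,q)[:2]])
print(delta(p,R,rodp(-.38)+[0,0,130],tool(.2)), w2c(rodp(-.38)))
print(delta(p,tool(.2),rodp(-.38)+[0,0,130],tool(.2)))
print("vertical down 1cm:",delta(p,tool(.2),p-[0,0,10],tool(.2)))
E
```

```text
t 8.45 tcp case [-11.2   1.7 372.6] F [ 0.26 -0.63  0.82] open 43.3 rot [ 0.  -0.  -0.1]
rod_grip [([-12.9, -18.5, 48.0], 0.98)]
rod_pivot [([-64.1, -15.1, 73.0], 0.79), ([2.2, 3.6, -3.1], 0.66)]
rod_tip []
case [([0.6, 0.9, -2.9], 0.74)]
(array([-1.09,  2.17, 17.76]), array([-0.02, 11.47,  0.15])) [-22.01345214 -20.          65.03635009]
(array([-4.59,  2.17, 17.19]), array([0., 0., 0.]))
vertical down 1cm: (array([-0.2 , -0.  ,  0.98]), array([0., 0., 0.]))
```

View pics/w4.png

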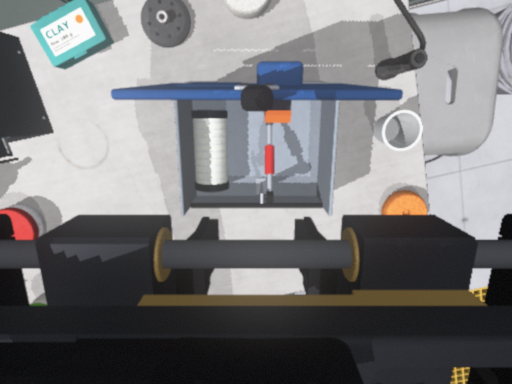

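The wrist view shows the red sleeve at column 269, rows 145–173, and the orange socket mouth at (278,115). Before lowering beside the rod, I check its lateral position from pixels.

```bash
python3 -m handwheel '[{"wx":0,"wy":5.7,"wz":0.15,"tx":-1,"ty":1,"tz":1.5,"claw":0},{"wx":0,"wy":5.7,"wz":0,"tx":-1,"ty":1.2,"tz":3,"claw":0},{"wx":0,"wy":0,"wz":0,"tx":-0.8,"ty":0,"tz":3.5,"claw":0},{"wx":0,"wy":0,"wz":0,"tx":-0.8,"ty":0,"tz":3.5,"claw":0},{"wx":0,"wy":0,"wz":0,"tx":0,"ty":0,"tz":0,"claw":0}]'; python3 -m handwheel '[{"wx":0,"wy":0,"wz":0,"tx":0,"ty":0,"tz":2,"claw":0},{"wx":0,"wy":0,"wz":0,"tx":0,"ty":0,"tz":0,"claw":0}]'; python3 - <<'E'
from h import *
rep();p,R,o=state()
print(delta(p,R,rodp(-.38),tool(.2)))
w=capture("wrist"); cv2.imwrite("pics/w5.png",w["color"])
c=w["color"].astype(int); m=(c[...,2]-c[...,1]>70)&(c[...,1]<70)&(c[...,2]>90)
ys,xs=np.where(m[80:330]); ys+=80
k=(xs>180)&(xs<340); print(k.sum(),np.median(xs[k]),ys[k].min(),ys[k].max())
for v in (np.percentile(ys[k],10),np.percentile(ys[k],90)):
    print(v,w2c(wray(w,p,R,(np.median(xs[k&(abs(ys-v)<3)]),v),55)).round(1))
for q in ["rod_grip","rod_pivot"]:
    print(q,[(w2c(a["centre"]).round(1).tolist(),round(a["score"],2)) for a in place_of(w,q)[:2]])
E
```

```text
time: 9.12
tcp_pos: [538.7, -192.5, 249.0]
tool_rot: [3.086, -0.367, 0.282]
wrist_force: [-1.3, 0.6, -1.0]
opening: 43.6
time: 9.28
tcp_pos: [547.5, -194.2, 234.9]
tool_rot: [3.084, -0.366, 0.299]
wrist_force: [-0.2, 0.1, -0.7]
opening: 43.5
t 9.28 tcp case [-26.5 -19.8 234.9] F [-0.23  0.07 -0.7 ] open 43.5 rot [ 0.  11.1 -0. ]
(array([-2.82,  0.03, 16.76]), array([-0.04,  0.4 ,  0.02]))
  return _methods._mean(a, axis=axis, dtype=dtype,
  ret = ret.dtype.type(ret / rcount)
Traceback (most recent call last):
ValueError: zero-size array to reduction operation minimum which has no identity
```

View pics/w5.png

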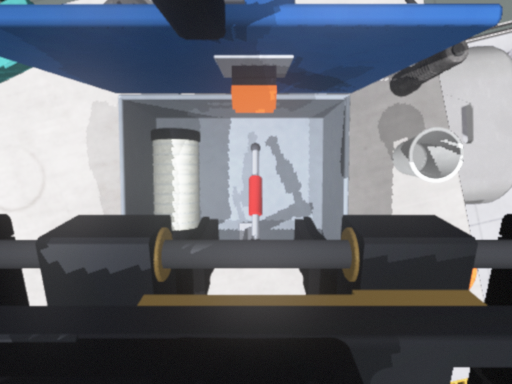

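The rod is centred between the fingers at column 255. The sleeve spans rows 176–215 and the ball is at (255,148).

```bash
python3 - <<'E'
from h import *
rep();p,R,o=state()
w=capture("wrist")
print(w2c(wray(w,p,R,(255,195.5),61)).round(1),"sleeve top mid exp", -65+57.5*np.cos(.38)+2.8, w2c(wray(w,p,R,(255,148),31)).round(1), "tip exp",-65+117.7*np.cos(.38))
for q in ["rod_grip","rod_pivot","rod_tip","case"]:
    print(q,[(w2c(a["centre"]).round(1).tolist(),round(a["score"],2)) for a in place_of(w,q)[:2]])
print(delta(p,R,rodp(-.38),tool(.2)))
E
```

```text
t 9.33 tcp case [-25.9 -19.8 236.4] F [ 0.21 -0.41  0.22] open 43.2 rot [ 0.  11.2 -0. ]
[-10.3 -19.9  61. ] sleeve top mid exp -8.801783454350659 [ 43.9 -19.8  31. ] tip exp 44.30382760735526
rod_grip [([-11.8, -20.5, 50.1], 0.9), ([43.5, -18.0, 31.3], 0.2)]
rod_pivot [([-64.2, -11.2, 70.7], 0.86)]
rod_tip [([39.9, -18.6, 28.4], 0.45)]
case [([0.8, 2.1, -1.9], 0.87)]
(array([-2.94,  0.03, 16.89]), array([-0.03,  0.28,  0.02]))
```

```bash
python3 -m handwheel '[{"wx":0,"wy":0.2,"wz":0,"tx":-1,"ty":0,"tz":3,"claw":0},{"wx":0,"wy":0,"wz":0,"tx":-1,"ty":0,"tz":3,"claw":0},{"wx":0,"wy":0,"wz":0,"tx":-0.5,"ty":0,"tz":3,"claw":0},{"wx":0,"wy":0,"wz":0,"tx":-0.4,"ty":0,"tz":3,"claw":0},{"wx":0,"wy":0,"wz":0,"tx":0,"ty":0,"tz":0,"claw":0}]'; python3 -m handwheel '[{"wx":0,"wy":0,"wz":0,"tx":0,"ty":0,"tz":0,"claw":0}]'; python3 - <<'E'
from h import *
rep();p,R,o=state()
print(delta(p,R,rodp(-.38),tool(.2)))
w=capture("wrist"); cv2.imwrite("pics/w6.png",w["color"])
w=capture("side"); cv2.imwrite("pics/s6.png",w["color"][100:320,150:430].repeat(2,0).repeat(2,1))
E
```

```text
time: 10.0
tcp_pos: [540.0, -192.5, 108.2]
tool_rot: [3.084, -0.366, 0.294]
wrist_force: [-0.9, 0.5, 0.3]
opening: 43.2
time: 10.08
tcp_pos: [543.0, -193.3, 112.7]
tool_rot: [3.082, -0.366, 0.306]
wrist_force: [0.7, 0.2, 0.5]
opening: 43.6
t 10.08 tcp case [-31.1 -19.9 112.7] F [0.69 0.22 0.47] open 43.6 rot [ 0.  11.3 -0. ]
(array([-0.04,  0.01,  4.85]), array([-0.02,  0.12,  0.  ]))
```

View pics/s6.png

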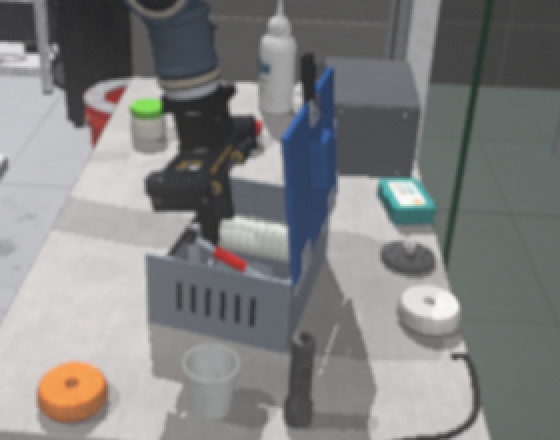

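View pics/w6.png

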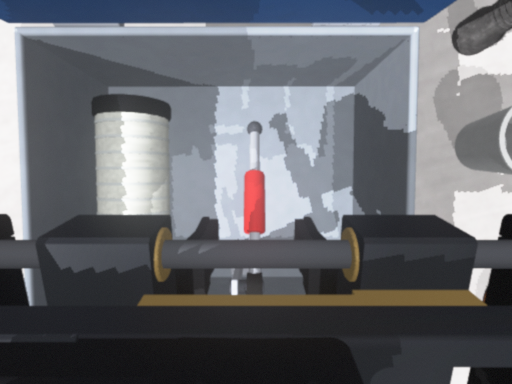

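Clear all round: hood away from the gripper, rod between the fingers. I go down the last 48 mm.

```bash
python3 -m handwheel '[{"wx":0,"wy":0.1,"wz":0,"tx":0,"ty":0,"tz":1.3,"claw":0},{"wx":0,"wy":0,"wz":0,"tx":0,"ty":0,"tz":1.3,"claw":0},{"wx":0,"wy":0,"wz":0,"tx":0,"ty":0,"tz":1.2,"claw":0},{"wx":0,"wy":0,"wz":0,"tx":0,"ty":0,"tz":0.7,"claw":0},{"wx":0,"wy":0,"wz":0,"tx":0,"ty":0,"tz":0.3,"claw":0}]'; python3 -m handwheel '[{"wx":0,"wy":0,"wz":0,"tx":0,"ty":0,"tz":0,"claw":0},{"wx":0,"wy":0,"wz":0,"tx":0,"ty":0,"tz":0,"claw":0}]'; python3 - <<'E'
from h import *
rep();p,R,o=state()
print(delta(p,R,rodp(-.38),tool(.2)))
w=capture("wrist"); cv2.imwrite("pics/w7.png",w["color"])
w=capture("side"); cv2.imwrite("pics/s7.png",w["color"][100:320,150:430].repeat(2,0).repeat(2,1))
E
```

```text
time: 10.6
tcp_pos: [553.0, -195.8, 66.0]
tool_rot: [3.08, -0.366, 0.313]
wrist_force: [-0.1, -0.4, 0.0]
opening: 43.2
time: 10.77
tcp_pos: [553.0, -195.8, 66.4]
tool_rot: [3.08, -0.366, 0.313]
wrist_force: [-0.1, 0.2, 0.4]
opening: 43.8
t 10.77 tcp case [-20.9 -20.   66.4] F [-0.15  0.22  0.38] open 43.8 rot [ 0.  11.6 -0. ]
(array([-0.14,  0.  ,  0.11]), array([-0.01, -0.15,  0.  ]))
```

View pics/w7.png

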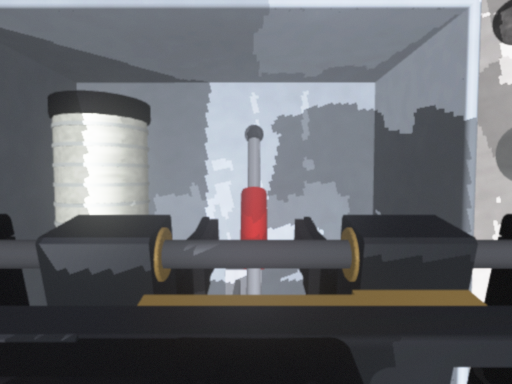

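View pics/s7.png

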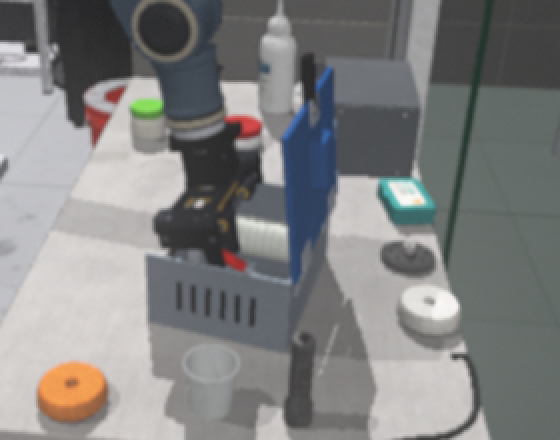

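```bash
python3 -m handwheel '[{"wx":0,"wy":0,"wz":0,"tx":0,"ty":0,"tz":0.1,"claw":-1},{"wx":0,"wy":0,"wz":0,"tx":0,"ty":0,"tz":0,"claw":-1},{"wx":0,"wy":0,"wz":0,"tx":0,"ty":0,"tz":0,"claw":-1},{"wx":0,"wy":0,"wz":0,"tx":0,"ty":0,"tz":0,"claw":-1},{"wx":0,"wy":0,"wz":0,"tx":0,"ty":0,"tz":0,"claw":-1}]' 25; python3 - <<'E'
from h import *
rep();p,R,o=state()
c=w2c(p); a=np.deg2rad((tool().inv()*R).as_rotvec(degrees=True)[1])
u=np.array([np.cos(-.38),0,np.sin(-.38)]); d=c-[-65,-20,75]; 
# intersection of tool axis with rod line
z=np.array([np.sin(a),0,-np.cos(a)]); M=np.array([[u[0],-z[0]],[u[2],-z[2]]]); r,k=np.linalg.solve(M,[d[0],d[2]]); print("r",r,"off",k,"a",a)
N=24; q,Q=p,R
for i in range(1,N+1):
    s=i/N; ph=-.38+s*1.38; b=a+s*.42
    tp=rodp(ph,r,k,b)+(p-rodp(-.38,r,k,a)); tR=tool(b)
    d_,w_=delta(q,Q,tp,tR); q,Q=tp,tR; print(i,round(ph,3),d_,w_[1])
E
```

```text
time: 11.28
tcp_pos: [552.8, -195.7, 65.0]
tool_rot: [3.081, -0.366, 0.312]
wrist_force: [0.2, -0.6, 0.4]
opening: 17.8
t 11.28 tcp case [-21. -20.  65.] F [ 0.22 -0.59  0.36] open 17.8 rot [ 0.  11.6  0. ]
r 49.16266545582183 off 8.41715327002926 a 0.20181774681852238
1 -0.323 [ 0.13 -0.   -0.24] 1.0
2 -0.265 [ 0.12 -0.   -0.25] 1.0
3 -0.208 [ 0.11  0.   -0.25] 1.0
4 -0.15 [ 0.1  -0.   -0.26] 1.0
5 -0.093 [ 0.09 -0.   -0.26] 1.0
6 -0.035 [ 0.08  0.   -0.27] 1.0
7 0.022 [ 0.07 -0.   -0.27] 1.0
8 0.08 [ 0.06  0.   -0.27] 1.0
9 0.137 [ 0.05 -0.   -0.27] 1.0
10 0.195 [ 0.04 -0.   -0.28] 1.0
11 0.252 [ 0.03  0.   -0.28] 1.0
12 0.31 [ 0.02  0.   -0.28] 1.0
13 0.367 [ 0.01 -0.   -0.28] 1.0
14 0.425 [-0.01  0.   -0.28] 1.0
15 0.482 [-0.02 -0.   -0.28] 1.0
16 0.54 [-0.03  0.   -0.28] 1.0
17 0.597 [-0.04  0.   -0.28] 1.0
18 0.655 [-0.05 -0.   -0.28] 1.0
19 0.712 [-0.06 -0.   -0.28] 1.0
20 0.77 [-0.07  0.   -0.28] 1.0
21 0.828 [-0.08  0.   -0.27] 1.0
22 0.885 [-0.09 -0.   -0.27] 1.0
23 0.943 [-0.11  0.   -0.27] 1.0
24 1.0 [-0.12 -0.   -0.26] 1.0
```

```bash
python3 -m handwheel '[{"wx":0,"wy":0,"wz":0,"tx":0,"ty":0,"tz":0,"claw":-1},{"wx":0,"wy":0,"wz":0,"tx":0,"ty":0,"tz":0,"claw":-1}]' ; python3 -m handwheel '[{"wx":0,"wy":1,"wz":0,"tx":0.13,"ty":0,"tz":-0.24,"claw":-1},{"wx":0,"wy":1,"wz":0,"tx":0.12,"ty":0,"tz":-0.25,"claw":-1},{"wx":0,"wy":1,"wz":0,"tx":0.11,"ty":0,"tz":-0.25,"claw":-1},{"wx":0,"wy":1,"wz":0,"tx":0.1,"ty":0,"tz":-0.26,"claw":-1},{"wx":0,"wy":1,"wz":0,"tx":0.09,"ty":0,"tz":-0.26,"claw":-1}]'; python3 - <<'E'
from h import *
rep()
w=capture("wrist"); cv2.imwrite("pics/w8.png",w["color"])
E
```

```text
time: 11.45
tcp_pos: [553.1, -194.4, 65.0]
tool_rot: [3.082, -0.364, 0.312]
wrist_force: [1.4, 3.3, 0.4]
opening: 14.1
time: 11.87
tcp_pos: [555.2, -194.9, 77.9]
tool_rot: [3.056, -0.361, 0.447]
wrist_force: [3.1, 3.7, -7.5]
opening: 14.4
t 11.87 tcp case [-18.8 -18.6  77.9] F [ 3.08  3.74 -7.5 ] open 14.4 rot [ 0.1 16.6 -0.1]
```

View pics/w8.png

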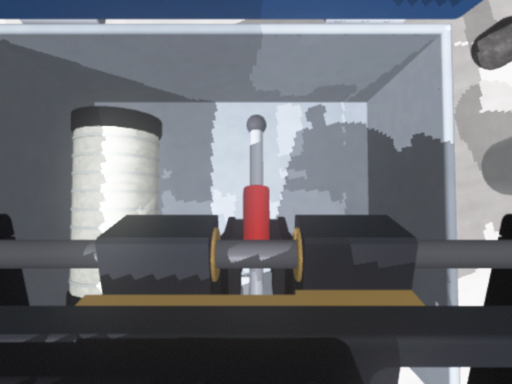

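The sleeve is gripped (14.4 mm) and the rod is rising. I continue the swing.

```bash
python3 -m handwheel '[{"wx":0,"wy":1,"wz":0,"tx":0.08,"ty":0,"tz":-0.27,"claw":-1},{"wx":0,"wy":1,"wz":0,"tx":0.07,"ty":0,"tz":-0.27,"claw":-1},{"wx":0,"wy":1,"wz":0,"tx":0.06,"ty":0,"tz":-0.27,"claw":-1},{"wx":0,"wy":1,"wz":0,"tx":0.05,"ty":0,"tz":-0.27,"claw":-1},{"wx":0,"wy":1,"wz":0,"tx":0.04,"ty":0,"tz":-0.28,"claw":-1}]';  python3 -m handwheel '[{"wx":0,"wy":1,"wz":0,"tx":0.03,"ty":0,"tz":-0.28,"claw":-1},{"wx":0,"wy":1,"wz":0,"tx":0.02,"ty":0,"tz":-0.28,"claw":-1},{"wx":0,"wy":1,"wz":0,"tx":0.01,"ty":0,"tz":-0.28,"claw":-1},{"wx":0,"wy":1,"wz":0,"tx":-0.01,"ty":0,"tz":-0.28,"claw":-1},{"wx":0,"wy":1,"wz":0,"tx":-0.02,"ty":0,"tz":-0.28,"claw":-1}]'; python3 - <<'E'
from h import *
rep();p,R,o=state()
a=np.deg2rad((tool().inv()*R).as_rotvec(degrees=True)[1]); print(delta(p,R,rodp(.482,49.2,8.4,a),R))
w=capture("wrist"); cv2.imwrite("pics/w9.png",w["color"])
w=capture("side"); cv2.imwrite("pics/s9.png",w["color"][100:320,150:430].repeat(2,0).repeat(2,1))
E
```

```text
time: 12.33
tcp_pos: [554.0, -194.6, 92.1]
tool_rot: [3.023, -0.356, 0.578]
wrist_force: [4.4, 3.9, -6.8]
opening: 14.1
time: 12.75
tcp_pos: [549.3, -193.4, 104.7]
tool_rot: [2.989, -0.351, 0.7]
wrist_force: [4.1, 3.7, -6.9]
opening: 14.1
t 12.75 tcp case [-25.  -18.6 104.7] F [ 4.13  3.73 -6.85] open 14.1 rot [ 0.1 26.3 -0.1]
(array([ 0.02,  0.14, -0.06]), array([0., 0., 0.]))
```

View pics/s9.png

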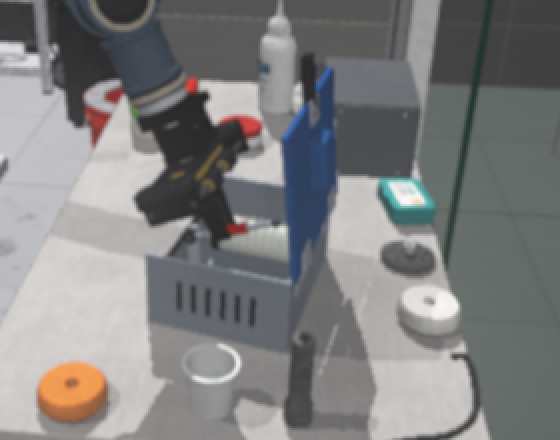

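The rod follows with some lag: sleeve at (237,229), ball at about (280,222) in the zoomed view. I continue.

```bash
python3 -m handwheel '[{"wx":0,"wy":1,"wz":0,"tx":-0.03,"ty":0,"tz":-0.28,"claw":-1},{"wx":0,"wy":1,"wz":0,"tx":-0.04,"ty":0,"tz":-0.28,"claw":-1},{"wx":0,"wy":1,"wz":0,"tx":-0.05,"ty":0,"tz":-0.28,"claw":-1},{"wx":0,"wy":1,"wz":0,"tx":-0.06,"ty":0,"tz":-0.28,"claw":-1},{"wx":0,"wy":1,"wz":0,"tx":-0.07,"ty":0,"tz":-0.28,"claw":-1}]';  python3 -m handwheel '[{"wx":0,"wy":1,"wz":0,"tx":-0.08,"ty":0,"tz":-0.27,"claw":-1},{"wx":0,"wy":1,"wz":0,"tx":-0.09,"ty":0,"tz":-0.27,"claw":-1},{"wx":0,"wy":1,"wz":0,"tx":-0.11,"ty":0,"tz":-0.27,"claw":-1},{"wx":0,"wy":1,"wz":0,"tx":-0.12,"ty":0,"tz":-0.26,"claw":-1},{"wx":0,"wy":0,"wz":0,"tx":0,"ty":0,"tz":0,"claw":-1}]'; python3 - <<'E'
from h import *
rep();p,R,o=state()
a=np.deg2rad((tool().inv()*R).as_rotvec(degrees=True)[1]); print(delta(p,R,rodp(1.0,49.2,8.4,a),R))
w=capture("wrist"); cv2.imwrite("pics/w10.png",w["color"])
w=capture("side"); cv2.imwrite("pics/s10.png",cv2.resize(w["color"][150:260,200:340],None,fx=5,fy=5))
for q in ["rod_grip","rod_pivot","rod_tip"]:
    print(q,[(w2c(a["centre"]).round(1).tolist(),round(a["score"],2)) for a in place_of(w,q)[:2]])
E
```

```text
time: 13.27
tcp_pos: [539.2, -191.3, 121.5]
tool_rot: [2.964, -0.34, 0.797]
wrist_force: [-1.6, 13.1, -11.6]
opening: 14.1
time: 13.68
tcp_pos: [529.1, -189.5, 140.9]
tool_rot: [2.959, -0.322, 0.851]
wrist_force: [-2.3, 22.6, -14.6]
opening: 14.1
t 13.68 tcp case [-45.5 -19.5 140.9] F [ -2.32  22.63 -14.6 ] open 14.1 rot [ 1.1 32.  -1.1]
(array([-0.7 ,  0.08,  1.62]), array([0., 0., 0.]))
rod_grip [([-34.5, -14.7, 125.8], 0.73), ([-3.5, -0.4, -2.9], 0.57)]
rod_pivot [([-65.3, -20.6, 79.2], 0.9), ([-106.9, -255.7, 3.8], 0.31)]
rod_tip [([-5.2, -20.4, 180.7], 0.45)]
```

View pics/s10.png

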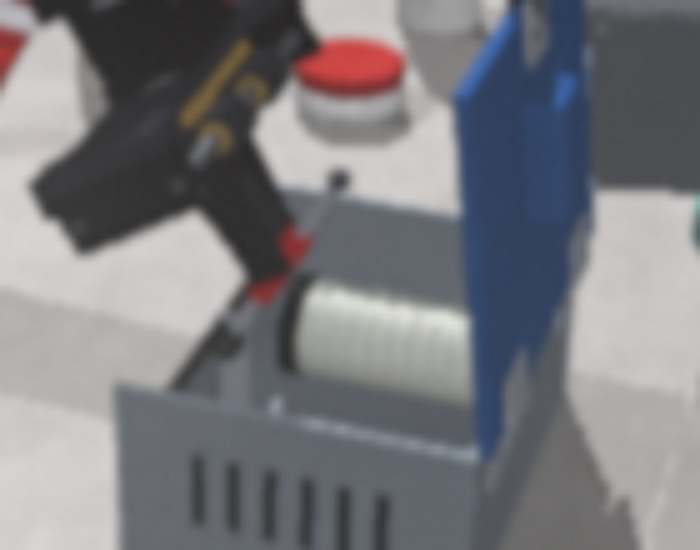

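View pics/w10.png

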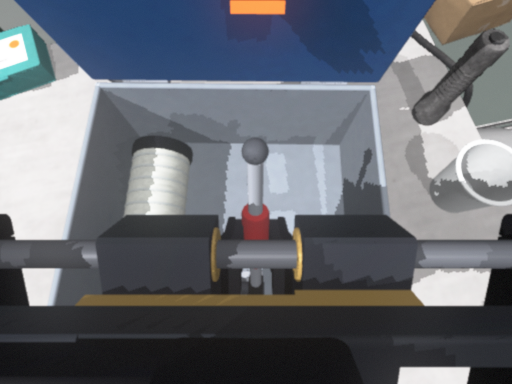

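```bash
cat >> h.py <<'E'
def sideplane(w,uv,y=-20.):
    # pixel of fixed camera -> point in case frame on plane case y
    R=np.array(w["R"]); o=-R.T@np.array(w["t"]); d=R.T@np.array([(uv[0]-w["cx"])/w["fx"],(uv[1]-w["cy"])/w["fy"],1])
    a=w2c(o); b=w2c(o+d); e=b-a; return a+e*(y-a[1])/e[1]
def proj(w,X):
    x=np.array(w["R"])@X+np.array(w["t"]); return np.array([w["fx"]*x[0]/x[2]+w["cx"],w["fy"]*x[1]/x[2]+w["cy"]])
E
python3 - <<'E'
from h import *
o=manip.get_obs(); print(np.round(o["qpos"],3).tolist(), np.round(o["moment"],2))
lo=[-2.59,-.33,-1.39,.1,-1.04,.21,-2.66]; hi=[2.59,1.99,1.29,2.45,4.18,1.99,2.66]
print(np.round(np.minimum(o["qpos"]-np.array(lo),np.array(hi)-o["qpos"]),2))
rep()
w=capture("side"); t=sideplane(w,(267.6,186)); print(t, np.arctan2(t[2]-75,t[0]+65), np.hypot(t[2]-75,t[0]+65))
for ph in (.9,1,1.1,1.2): print(ph,(proj(w,c2w([-65+117.7*np.cos(ph),-20,75+117.7*np.sin(ph)]))-[200,150])*5)
E
```

```text
[0.979, 0.355, -0.793, 2.244, 1.228, 0.211, -2.66] [4.71 3.17 2.49]
[1.61 0.69 0.6  0.21 2.27 0.   0.  ]
t 13.93 tcp case [-45.1 -19.4 140.7] F [ -3.37  21.05 -15.1 ] open 14.2 rot [ 1.1 32.  -1.1]
[ -4.23851119 -20.         177.66828675] 1.0364107669876539 119.3010294488424
0.9 [362.38298195 203.90273331]
1 [343.50533436 187.77603869]
1.1 [323.28775525 173.27164842]
1.2 [301.97334468 160.56257445]
```

Joints 6 and 7 have reached their limits, so the tilt is exhausted. The sleeve has slid to the fingertips, and the rod measures about 1.02 rad. I back the tilt off first, then let go.

```bash
python3 -m handwheel '[{"wx":0,"wy":-2,"wz":0,"tx":0.07,"ty":0,"tz":0.1,"claw":-1},{"wx":0,"wy":-2,"wz":0,"tx":0.07,"ty":0,"tz":0.1,"claw":-1},{"wx":0,"wy":-2,"wz":0,"tx":0.07,"ty":0,"tz":0.1,"claw":-1}]'; python3 - <<'E'
from h import *
o=manip.get_obs(); print(np.round(o["qpos"],3).tolist(), np.round(o["moment"],2))
rep()
w=capture("side"); cv2.imwrite("pics/s11.png",cv2.resize(w["color"][150:260,200:340],None,fx=5,fy=5))
E
```

```text
time: 14.23
tcp_pos: [533.8, -190.5, 140.5]
tool_rot: [3.011, -0.33, 0.7]
wrist_force: [-2.4, 18.6, -13.5]
opening: 14.2
[1.095, 0.436, -0.969, 2.163, 0.954, 0.398, -2.369] [4.03 2.12 1.78]
t 14.23 tcp case [-40.8 -19.4 140.5] F [ -2.41  18.6  -13.5 ] open 14.2 rot [ 1.2 26.1 -1. ]
```

View pics/s11.png

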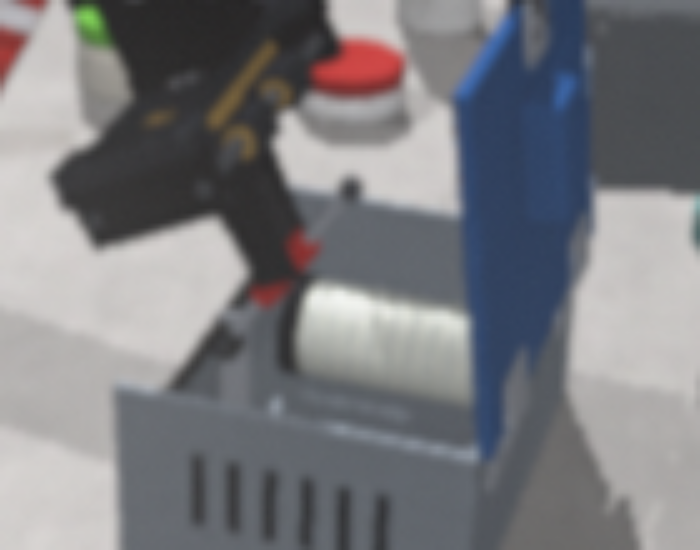

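The rod's ball is now at (349,189) in the zoom, about 0.975 rad, and the joints are off their limits. I release here and measure.

```bash
python3 -m handwheel '[{"wx":0,"wy":0,"wz":0,"tx":0,"ty":0,"tz":0,"claw":-0.3},{"wx":0,"wy":0,"wz":0,"tx":0,"ty":0,"tz":0,"claw":0},{"wx":0,"wy":0,"wz":0,"tx":0,"ty":0,"tz":0,"claw":0},{"wx":0,"wy":0,"wz":0,"tx":0,"ty":0,"tz":0,"claw":0}]'; python3 - <<'E'
from h import *
o=manip.get_obs(); print(np.round(o["qpos"],3).tolist(), np.round(o["moment"],2))
rep()
w=capture("side"); cv2.imwrite("pics/s12.png",cv2.resize(w["color"][150:260,200:340],None,fx=5,fy=5))
w=capture("wrist"); cv2.imwrite("pics/w12.png",w["color"])
E
```

```text
time: 14.62
tcp_pos: [538.2, -199.9, 145.0]
tool_rot: [2.994, -0.34, 0.713]
wrist_force: [0.3, -0.3, 0.5]
opening: 33.2
[1.096, 0.432, -0.96, 2.153, 0.964, 0.399, -2.373] [0.11 0.55 0.01]
t 14.62 tcp case [-34.2 -27.5 145. ] F [ 0.35 -0.31  0.55] open 33.2 rot [ 0.5 26.7 -0.6]
```

View pics/s12.png

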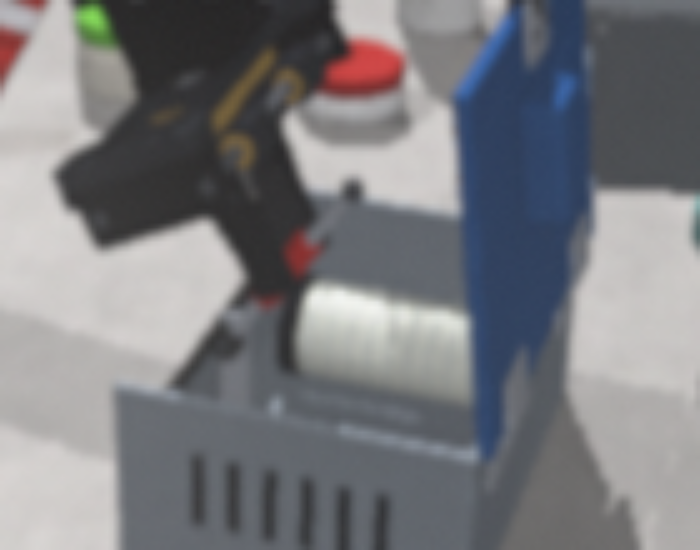

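View pics/w12.png

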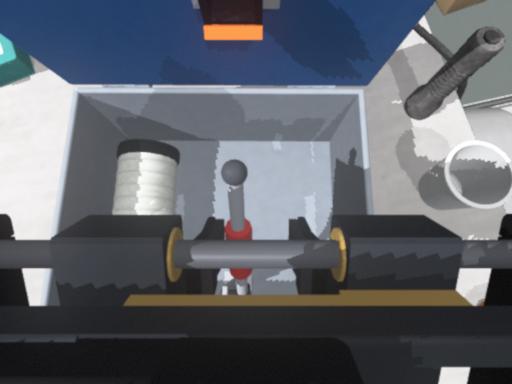

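```bash
python3 -m handwheel '[{"wx":0,"wy":0,"wz":0,"tx":0,"ty":-0.5,"tz":0,"claw":0.1},{"wx":0,"wy":0,"wz":0,"tx":0,"ty":0,"tz":-1.5,"claw":0.1},{"wx":0,"wy":0,"wz":0,"tx":0,"ty":0,"tz":-3,"claw":0.1},{"wx":0,"wy":-3,"wz":0,"tx":0,"ty":0,"tz":-3.5,"claw":0.1},{"wx":0,"wy":-3,"wz":0,"tx":0,"ty":0,"tz":-3.5,"claw":0.1}]';python3 -m handwheel '[{"wx":0,"wy":-3,"wz":0,"tx":0,"ty":0,"tz":-2,"claw":0.1},{"wx":0,"wy":0,"wz":0,"tx":0,"ty":0,"tz":0,"claw":0.1},{"wx":0,"wy":0,"wz":0,"tx":0,"ty":0,"tz":0,"claw":0.1}]'; python3 - <<'E'
from h import *
rep();p,R,o=state()
w=capture("wrist"); cv2.imwrite("pics/w13.png",w["color"])
v=capture("side"); cv2.imwrite("pics/s13.png",cv2.resize(v["color"][150:260,200:340],None,fx=5,fy=5))
for n,x in (("w",w),("s",v)):
  for q in ["rod_grip","rod_pivot","rod_tip","socket_mount"]:
    print(n,q,[(w2c(a["centre"]).round(1).tolist(),round(a["score"],2)) for a in place_of(x,q)[:1]])
c=v["color"].astype(int); m=(c[...,2]-c[...,1]>60)&(c[...,2]-c[...,0]>60); m[:190]=0;m[235:]=0;m[:,:240]=0;m[:,290:]=0
ys,xs=np.where(m); print(len(xs)); P=np.c_[xs,ys].astype(np.float32)
cen=P.mean(0); g=sideplane(v,cen); print("sleeve centroid",cen,g.round(1),np.arctan2(g[2]-75,g[0]+65),np.hypot(g[2]-75,g[0]+65))
np.savez("pose13.npz",p=p,r=R.as_rotvec())
E
```

```text
time: 15.13
tcp_pos: [489.6, -184.3, 249.7]
tool_rot: [3.04, -0.345, 0.553]
wrist_force: [1.1, -2.4, 0.4]
opening: 47.6
time: 15.38
tcp_pos: [485.2, -185.0, 269.5]
tool_rot: [3.052, -0.352, 0.485]
wrist_force: [-0.9, 0.4, -0.9]
opening: 48.1
t 15.38 tcp case [-89.3 -25.5 269.5] F [-0.89  0.4  -0.85] open 48.1 rot [ 0.3 18.  -0.4]
w rod_grip [([-35.7, -19.0, 118.7], 0.94)]
w rod_pivot [([-65.6, -14.8, 74.8], 0.94)]
w rod_tip [([2.2, -17.6, 172.8], 0.64)]
w socket_mount [([74.1, -17.9, 208.3], 0.8)]
s rod_grip [([-32.9, -11.3, 124.4], 0.75)]
s rod_pivot [([-67.2, -17.2, 78.5], 0.89)]
s rod_tip [([127.1, -201.9, -0.8], 0.66)]
s socket_mount []
77
sleeve centroid [256.24677 203.24675] [-32. -20. 125.] 0.9870627625048453 59.875773355630834
```

View pics/w13.png

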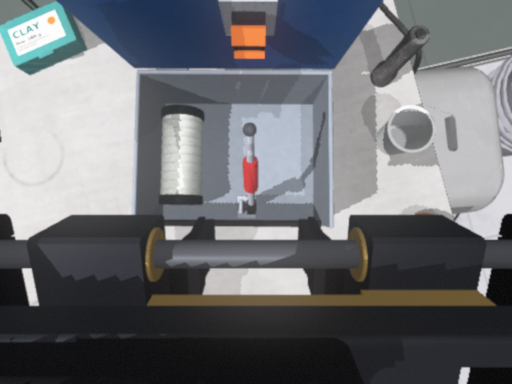

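View pics/s13.png

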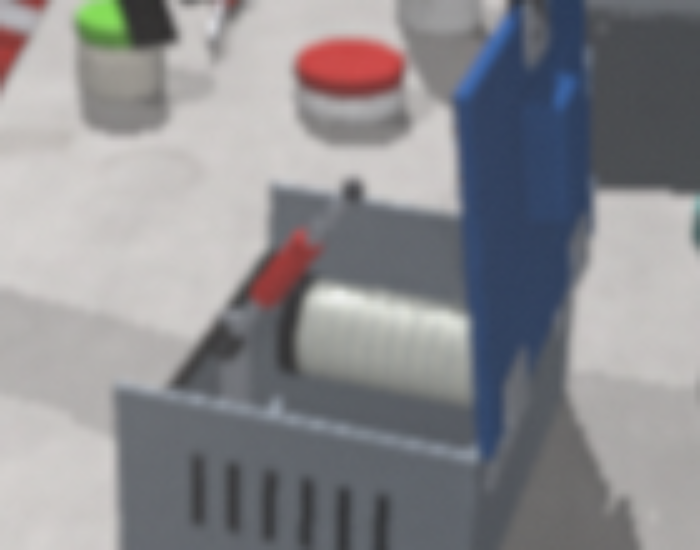

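The rod stands free, with its ball at (352,188) in the zoomed side view and (249,130) in the wrist view. I compute the angle several ways.

```bash
python3 - <<'E'
from h import *
z=np.load("pose13.npz"); p=z["p"];R=Ro.from_rotvec(z["r"])
v=capture("side")
def px(X): return (proj(v,c2w(X))-[200,150])*5
print("corner RF",px([-87.5,-110,100]),"RB",px([87.5,-110,100]),"LF",px([-87.5,110,100]))
t=sideplane(v,np.array([352,188])/5+[200,150]); print("tip",t.round(1),np.arctan2(t[2]-75,t[0]+65),np.hypot(t[2]-75,t[0]+65))
g=sideplane(v,(256.25,203.25)); print("dir sleeve->tip",np.arctan2(*(t-g)[[2,0]]))
for ph in (.93,.97,1.0): print(ph,px([-65+117.7*np.cos(ph),-20,75+117.7*np.sin(ph)]),px([-65+57.5*np.cos(ph),-20,75+57.5*np.sin(ph)]))
# wrist ray: tip -> intersect with rod circle
w=capture("wrist"); rep(); p2,R2,_=state(); print(w2c(p)-w2c(p2))
for (uv,r) in (((249,130),117.7),((250,174),57.5)):
    best=min(np.linspace(.7,1.2,501),key=lambda ph:0)
    T=np.array(w["tool_from_camera"])
    def pr(X):
        q=R2.inv().apply(X-p2); q=T[:3,:3].T@(q-T[:3,3]); return np.array([w["fx"]*q[0]/q[2]+w["cx"],w["fy"]*q[1]/q[2]+w["cy"]])
    for ph in (.9,.94,.97,1.0,1.04): print(r,ph,pr(c2w([-65+r*np.cos(ph),-20,75+r*np.sin(ph)])).round(1))
print("pivot",pr(c2w([-65,-20,75])), "corners",pr(c2w([-87.5,-110,100])),pr(c2w([87.5,110,100])),pr(c2w([87.5,-110,100])))
cv2.imwrite("pics/w14.png",cv2.resize(w["color"][60:230,120:350],None,fx=3,fy=3))
E
```

```text
corner RF [103.58594876 382.84983017] RB [468.88108199 459.45945311] LF [264.13790421 177.53003908]
tip [  2.8 -20.  174.7] 0.973701732827484 120.56690196769415
dir sleeve->tip 0.9607074327046001
0.93 [356.87412676 198.90561723] [283.79139952 273.57492468]
0.97 [349.3199235 192.4521963] [280.21646274 270.53361611]
1.0 [343.50533436 187.77603869] [277.46759431 268.32778778]
t 15.98 tcp case [-90.4 -24.1 267.9] F [-1.27  0.18  0.17] open 48.1 rot [ 0.5 17.8 -0.6]
[ 1.14501572 -1.34010343  1.63570915]
117.7 0.9 [251.9 119.4]
117.7 0.94 [251.7 122.7]
117.7 0.97 [251.7 125.3]
117.7 1.0 [251.6 128.1]
117.7 1.04 [251.5 132.1]
57.5 0.9 [252.4 169.4]
57.5 0.94 [252.3 171. ]
57.5 0.97 [252.3 172.3]
57.5 1.0 [252.3 173.6]
57.5 1.04 [252.2 175.4]
pivot [252.77045488 205.22259778] corners [336.31845828 226.8344791 ] [136.66766371  66.07910882] [335.39752152  67.47793529]
```

View pics/w14.png

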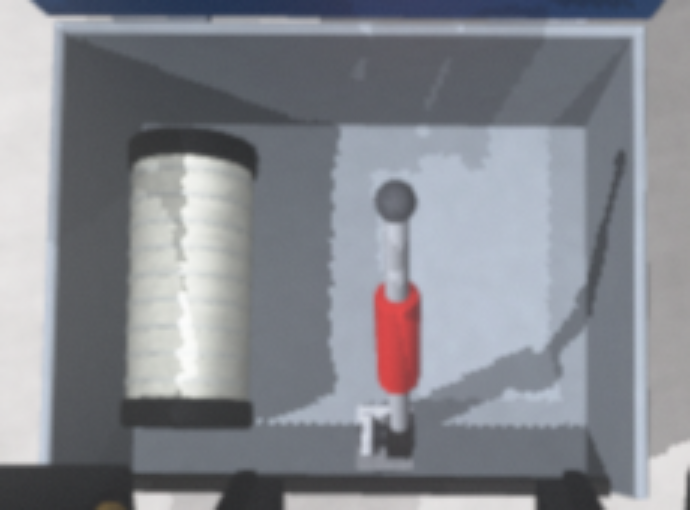

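The measurements agree on about 0.97 rad: side camera 0.974, rod direction 0.96, wrist camera 0.97–0.985. The rod is in the window. I return to the tongue.

```bash
python3 - <<'E'
from h import *
rep();p,R,o=state()
print(delta(p,R,c2w([-60,1.5,385]),tool()))
E
python3 -m handwheel '[{"wx":0,"wy":-5,"wz":0,"tx":1,"ty":-0.5,"tz":-2.5,"claw":0},{"wx":0,"wy":-5,"wz":0,"tx":1,"ty":-0.5,"tz":-2.5,"claw":0},{"wx":0,"wy":-5,"wz":0,"tx":1,"ty":-0.5,"tz":-2.5,"claw":0},{"wx":0,"wy":-3,"wz":0,"tx":1,"ty":-0.5,"tz":-2.5,"claw":0},{"wx":0,"wy":0,"wz":0,"tx":0,"ty":0,"tz":0,"claw":0}]'; python3 - <<'E'
from h import *
rep();p,R,o=state()
print(delta(p,R,c2w([69.3,1.2,375]),tool()))
E
```

```text
t 15.98 tcp case [-90.4 -24.1 267.9] F [-1.27  0.18  0.17] open 48.1 rot [ 0.5 17.8 -0.6]
(array([  6.5 ,  -2.61, -10.19]), array([ -0.51, -17.82,   0.56]))
time: 16.4
tcp_pos: [514.6, -168.7, 377.7]
tool_rot: [-3.111, 0.351, -0.01]
wrist_force: [-0.4, 0.1, -0.0]
opening: 44.0
t 16.4 tcp case [-64.5  -2.7 377.7] F [-0.36  0.12 -0.04] open 44.0 rot [ 0.6  0.3 -0.7]
(array([13.38, -0.23,  0.34]), array([-0.64, -0.28,  0.69]))
```

```bash
python3 -m handwheel '[{"wx":-0.6,"wy":-0.2,"wz":0.7,"tx":3.3,"ty":-0.2,"tz":0,"claw":0},{"wx":0,"wy":0,"wz":0,"tx":3.3,"ty":0,"tz":0,"claw":0},{"wx":0,"wy":0,"wz":0,"tx":3.3,"ty":0,"tz":0,"claw":0},{"wx":0,"wy":0,"wz":0,"tx":3.3,"ty":0,"tz":0,"claw":0},{"wx":0,"wy":0,"wz":0,"tx":0,"ty":0,"tz":0,"claw":0}]'; python3 -m handwheel '[{"wx":0,"wy":0,"wz":0,"tx":0,"ty":0,"tz":0,"claw":0},{"wx":0,"wy":0,"wz":0,"tx":0,"ty":0,"tz":0,"claw":0}]'; python3 - <<'E'
from h import *
rep();p,R,o=state()
print(delta(p,R,c2w([69.3,1.2,303.3]),tool()))
w=capture("wrist"); cv2.imwrite("pics/w15.png",w["color"])
v=capture("side"); cv2.imwrite("pics/s15.png",cv2.resize(v["color"][60:260,180:380],None,fx=3,fy=3))
for n,x in (("w",w),("s",v)):
  for q in ["hood_grip","rod_tip","socket_mount"]:
    print(n,q,[(w2c(a["centre"]).round(1).tolist(),round(a["score"],2)) for a in place_of(x,q)[:1]])
E
```

```text
time: 16.82
tcp_pos: [642.0, -200.0, 369.2]
tool_rot: [-3.119, 0.375, 0.011]
wrist_force: [-1.9, -0.5, -0.8]
opening: 43.6
time: 16.98
tcp_pos: [637.7, -197.8, 371.9]
tool_rot: [3.117, -0.371, -0.012]
wrist_force: [0.0, -0.5, -1.4]
opening: 43.9
t 16.98 tcp case [ 62.1  -2.2 371.9] F [ 0.05 -0.52 -1.39] open 43.9 rot [-0.2 -0.4  0. ]
(array([ 0.78, -0.36,  6.86]), array([ 0.19,  0.43, -0.03]))
w hood_grip [([66.8, -2.9, 299.3], 0.94)]
w rod_tip [([-0.7, -16.8, 176.3], 0.57)]
w socket_mount [([73.7, -16.7, 211.1], 0.77)]
s hood_grip [([67.9, 1.9, 299.7], 0.82)]
s rod_tip [([3.0, -21.3, 177.2], 0.36)]
s socket_mount [([-31.2, -14.3, 124.7], 0.7)]
```

View pics/w15.png

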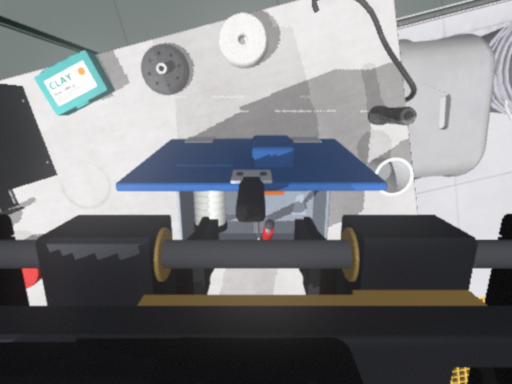

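View pics/s15.png

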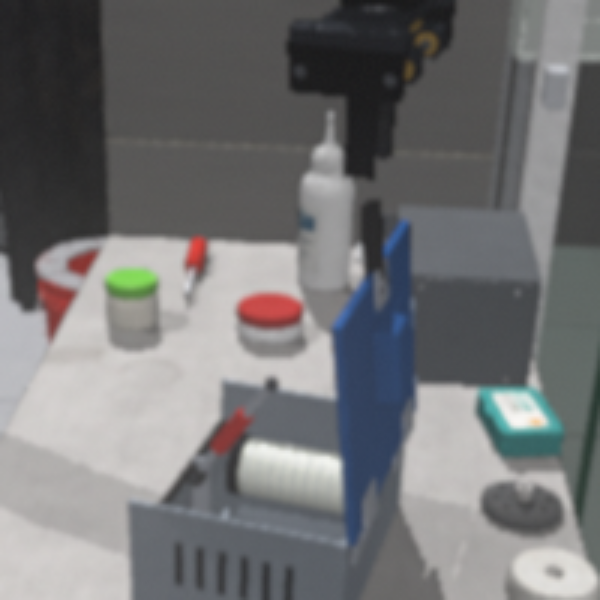

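The tongue is below, at (251,200) in the wrist view, and centred between the fingers. I go down to it and close.

```bash
python3 -m handwheel '[{"wx":0.2,"wy":0.4,"wz":0,"tx":0.7,"ty":-0.3,"tz":0.5,"claw":0},{"wx":0,"wy":0,"wz":0,"tx":0,"ty":0,"tz":2.3,"claw":0},{"wx":0,"wy":0,"wz":0,"tx":0,"ty":0,"tz":2.3,"claw":0},{"wx":0,"wy":0,"wz":0,"tx":0,"ty":0,"tz":1.2,"claw":0},{"wx":0,"wy":0,"wz":0,"tx":0,"ty":0,"tz":0.5,"claw":0}]'; python3 -m handwheel '[{"wx":0,"wy":0,"wz":0,"tx":0,"ty":0,"tz":0,"claw":0},{"wx":0,"wy":0,"wz":0,"tx":0,"ty":0,"tz":0,"claw":0}]';python3 - <<'E'
from h import *
rep();p,R,o=state()
print(delta(p,R,c2w([69.3,1.2,303.3]),tool()))
w=capture("wrist"); cv2.imwrite("pics/w16.png",w["color"])
E
```

```text
time: 17.8
tcp_pos: [645.0, -197.6, 301.6]
tool_rot: [3.119, -0.373, -0.005]
wrist_force: [-1.0, -1.1, 0.1]
opening: 43.4
time: 17.97
tcp_pos: [646.3, -197.0, 305.1]
tool_rot: [-3.119, 0.373, -0.003]
wrist_force: [-0.3, 0.0, 0.1]
opening: 43.3
t 17.97 tcp case [ 70.2   0.6 305.1] F [-0.34  0.    0.07] open 43.3 rot [0.  0.1 0.1]
(array([-0.09, -0.06,  0.18]), array([-0.03, -0.09, -0.09]))
```

View pics/w16.png

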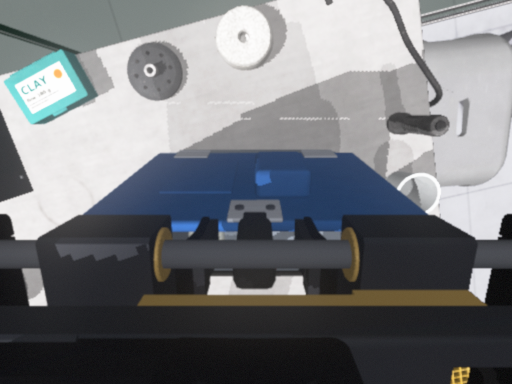

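```bash
cat >> h.py <<'E'
def hoodang(p):
    c=w2c(p); return np.arctan2(c[2]-100,87.5-c[0])-0.0197, np.hypot(c[2]-100,87.5-c[0])
E
python3 -m handwheel '[{"wx":0,"wy":0,"wz":0,"tx":0,"ty":0,"tz":0,"claw":-1},{"wx":0,"wy":0,"wz":0,"tx":0,"ty":0,"tz":0,"claw":-1},{"wx":0,"wy":0,"wz":0,"tx":0,"ty":0,"tz":0,"claw":-1},{"wx":0,"wy":0,"wz":0,"tx":0,"ty":0,"tz":0,"claw":-1},{"wx":0,"wy":0,"wz":0,"tx":0,"ty":0,"tz":0,"claw":-1}]' 25; python3 - <<'E'
from h import *
rep();p,R,o=state(); th,r=hoodang(p); print(th,r)
c=w2c(p); q=p
for i in range(1,36):
    t=th-i*.02
    g=c2w([87.5-r*np.cos(t+.0197),c[1],100+r*np.sin(t+.0197)]); d,_=delta(q,R,g,R); q=g
    if i%3==0 or i>24: print(i,round(t,3),d)
E
```

```text
time: 18.43
tcp_pos: [646.1, -196.0, 304.8]
tool_rot: [-3.118, 0.371, -0.002]
wrist_force: [-0.0, 1.0, 0.1]
opening: 20.0
t 18.43 tcp case [ 69.8   1.6 304.8] F [-0.03  0.99  0.08] open 20.0 rot [0.1 0.1 0. ]
1.4646635679148905 205.5928446409306
3 1.405 [-0.41  0.    0.06]
6 1.345 [-0.4   0.    0.08]
9 1.285 [-0.4  0.   0.1]
12 1.225 [-0.39  0.    0.13]
15 1.165 [-0.38  0.    0.15]
18 1.105 [-0.37  0.    0.17]
21 1.045 [-0.36  0.    0.2 ]
24 0.985 [-0.35  0.    0.22]
25 0.965 [-0.35  0.    0.22]
26 0.945 [-0.34  0.    0.23]
27 0.925 [-0.34  0.    0.24]
28 0.905 [-0.33  0.    0.24]
29 0.885 [-0.33  0.    0.25]
30 0.865 [-0.32  0.    0.26]
31 0.845 [-0.32  0.    0.26]
32 0.825 [-0.31  0.    0.27]
33 0.805 [-0.3   0.    0.28]
34 0.785 [-0.3   0.    0.28]
35 0.765 [-0.29  0.    0.29]
```

Tongue gripped at 20.0 mm. I lower slowly along the arc, first to about 1.07 rad.

```bash
python3 -m handwheel '[{"wx":0,"wy":0,"wz":0,"tx":-0.82,"ty":0,"tz":0.09,"claw":-1},{"wx":0,"wy":0,"wz":0,"tx":-0.81,"ty":0,"tz":0.12,"claw":-1},{"wx":0,"wy":0,"wz":0,"tx":-0.81,"ty":0,"tz":0.15,"claw":-1},{"wx":0,"wy":0,"wz":0,"tx":-0.8,"ty":0,"tz":0.19,"claw":-1},{"wx":0,"wy":0,"wz":0,"tx":-0.79,"ty":0,"tz":0.22,"claw":-1}]'; python3 -c "
from h import *;rep();print(hoodang(state()[0]))"; python3 -m handwheel '[{"wx":0,"wy":0,"wz":0,"tx":-0.78,"ty":0,"tz":0.25,"claw":-1},{"wx":0,"wy":0,"wz":0,"tx":-0.77,"ty":0,"tz":0.28,"claw":-1},{"wx":0,"wy":0,"wz":0,"tx":-0.76,"ty":0,"tz":0.31,"claw":-1},{"wx":0,"wy":0,"wz":0,"tx":-0.75,"ty":0,"tz":0.34,"claw":-1},{"wx":0,"wy":0,"wz":0,"tx":-0.5,"ty":0,"tz":0.25,"claw":-1}]'; python3 - <<'E'
from h import *
rep();p,R,o=state(); print(hoodang(p))
v=capture("side"); cv2.imwrite("pics/s17.png",cv2.resize(v["color"][130:260,190:340],None,fx=4,fy=4))
c=w2c(p); print(o["qpos"])
for t in (1.07,.93): print(t,delta(p,R,c2w([87.5-205.6*np.cos(t+.0197),c[1],100+205.6*np.sin(t+.0197)]),R)[0])
E
```

```text
time: 18.85
tcp_pos: [605.9, -186.4, 296.8]
tool_rot: [-3.119, 0.371, -0.002]
wrist_force: [3.4, 4.4, -1.0]
opening: 19.5
t 18.85 tcp case [ 28.4   1.5 296.8] F [ 3.36  4.39 -0.95] open 19.5 rot [0.1 0.1 0. ]
(np.float64(1.2593452819414335), np.float64(205.43480174079775))
time: 19.27
tcp_pos: [570.8, -178.0, 282.0]
tool_rot: [-3.119, 0.371, 0.0]
wrist_force: [3.0, 4.0, -2.2]
opening: 20.2
t 19.27 tcp case [ -7.7   1.5 282. ] F [ 3.02  4.05 -2.2 ] open 20.2 rot [ 0.1 -0.   0. ]
(np.float64(1.0691118348857054), np.float64(205.36993339208163))
[ 1.01984108  0.55539245 -1.15244848  1.63038107  0.522167    1.30294417
 -2.02779312]
1.07 [ 0.01 -0.   -0.03]
0.93 [-2.44  0.    1.48]
```

View pics/s17.png

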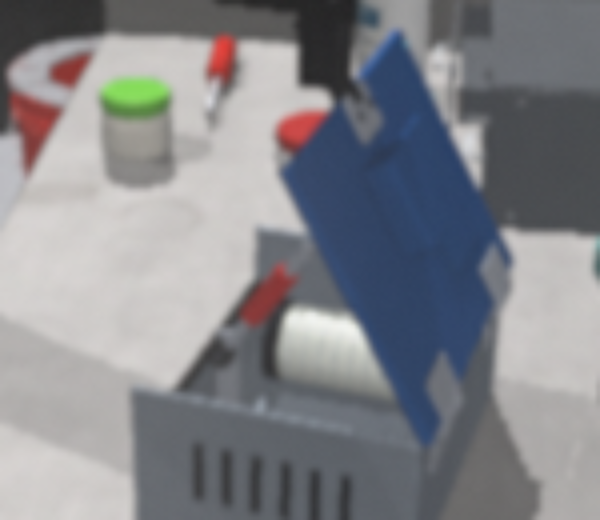

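```bash
python3 -m handwheel '[{"wx":0,"wy":0,"wz":0,"tx":-0.36,"ty":0,"tz":0.18,"claw":-1},{"wx":0,"wy":0,"wz":0,"tx":-0.36,"ty":0,"tz":0.2,"claw":-1},{"wx":0,"wy":0,"wz":0,"tx":-0.36,"ty":0,"tz":0.2,"claw":-1},{"wx":0,"wy":0,"wz":0,"tx":-0.35,"ty":0,"tz":0.21,"claw":-1},{"wx":0,"wy":0,"wz":0,"tx":-0.35,"ty":0,"tz":0.22,"claw":-1}]'; python3 - <<'E'
from h import *
rep();p,R,o=state(); print(hoodang(p))
v=capture("side"); cv2.imwrite("pics/s18.png",cv2.resize(v["color"][130:260,190:340],None,fx=4,fy=4))
E
```

```text
time: 19.73
tcp_pos: [554.1, -174.0, 271.9]
tool_rot: [-3.118, 0.372, -0.001]
wrist_force: [3.0, 4.6, -2.2]
opening: 19.7
t 19.73 tcp case [-24.9   1.4 271.9] F [ 3.03  4.57 -2.21] open 19.7 rot [0.1 0.  0. ]
(np.float64(0.9720100046393695), np.float64(205.36981539036887))
```

View pics/s18.png

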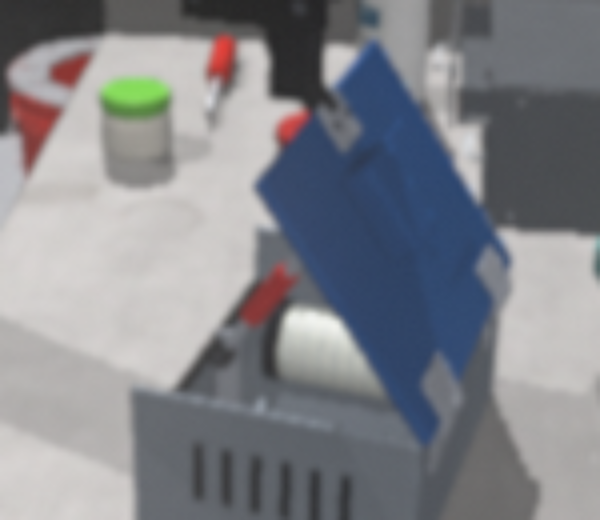

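The rod is undisturbed (sleeve at (268,292)). I go on in finer steps, watching the force.

```bash
python3 -m handwheel '[{"wx":0,"wy":0,"wz":0,"tx":-0.17,"ty":0,"tz":0.11,"claw":-1},{"wx":0,"wy":0,"wz":0,"tx":-0.17,"ty":0,"tz":0.11,"claw":-1},{"wx":0,"wy":0,"wz":0,"tx":-0.17,"ty":0,"tz":0.12,"claw":-1},{"wx":0,"wy":0,"wz":0,"tx":-0.17,"ty":0,"tz":0.12,"claw":-1}]'; python3 -c "
from h import *;rep();print(hoodang(state()[0]))"; python3 -m handwheel '[{"wx":0,"wy":0,"wz":0,"tx":-0.17,"ty":0,"tz":0.12,"claw":-1},{"wx":0,"wy":0,"wz":0,"tx":-0.17,"ty":0,"tz":0.12,"claw":-1},{"wx":0,"wy":0,"wz":0,"tx":-0.17,"ty":0,"tz":0.12,"claw":-1}]'; python3 - <<'E'
from h import *
rep();p,R,o=state(); print(hoodang(p))
v=capture("side"); cv2.imwrite("pics/s19.png",cv2.resize(v["color"][130:260,190:340],None,fx=4,fy=4))
E
```

```text
time: 20.12
tcp_pos: [547.5, -172.4, 267.3]
tool_rot: [-3.118, 0.372, -0.001]
wrist_force: [4.5, 4.7, -2.2]
opening: 19.6
t 20.12 tcp case [-31.6   1.4 267.3] F [ 4.53  4.69 -2.24] open 19.6 rot [0.1 0.  0.1]
(np.float64(0.9323553877379115), np.float64(205.36243592538727))
time: 20.37
tcp_pos: [542.8, -171.3, 263.7]
tool_rot: [-3.118, 0.372, -0.002]
wrist_force: [5.1, 3.7, -2.9]
opening: 19.6
t 20.37 tcp case [-36.5   1.4 263.7] F [ 5.08  3.67 -2.93] open 19.6 rot [0.1 0.1 0.1]
(np.float64(0.9030771959372788), np.float64(205.37118845085092))
```

View pics/s19.png

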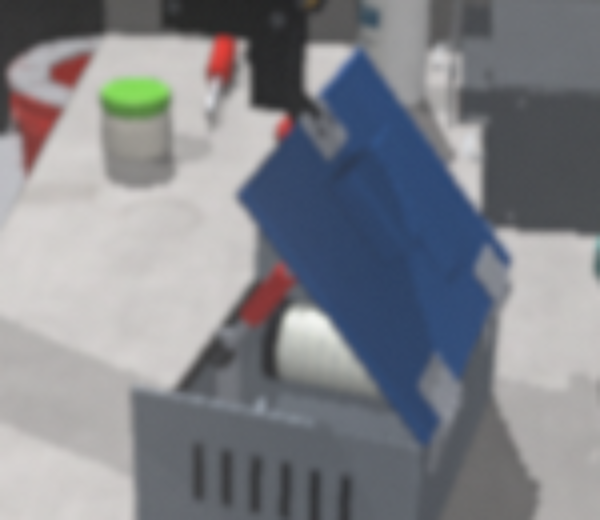

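```bash
cat >> h.py <<'E'
def press():
    p,R,o=state(); th,r=hoodang(p); c,s=np.cos(case()[2]),np.sin(case()[2]); F=o["wrist_force"]; fx=c*F[0]+s*F[1]; fy=-s*F[0]+c*F[1]
    print("t %.2f th %.4f r %.1f | push_t %.2f radial %.2f | Fc %.1f %.1f %.1f | open %.1f mom %s"%(o["time"],th,r,np.sin(th)*fx+np.cos(th)*F[2],np.cos(th)*fx-np.sin(th)*F[2],fx,fy,F[2],o["opening"],np.round(o["moment"],2)))
E
for k in 1 2; do :; done
python3 -c "from h import *;press()"
python3 -m handwheel '[{"wx":0,"wy":0,"wz":0,"tx":-0.08,"ty":0,"tz":0.06,"claw":-1},{"wx":0,"wy":0,"wz":0,"tx":-0.08,"ty":0,"tz":0.06,"claw":-1}]' >/dev/null; python3 -c "from h import *;press()"
python3 -m handwheel '[{"wx":0,"wy":0,"wz":0,"tx":-0.08,"ty":0,"tz":0.06,"claw":-1},{"wx":0,"wy":0,"wz":0,"tx":-0.08,"ty":0,"tz":0.06,"claw":-1}]' >/dev/null; python3 -c "from h import *;press()"
```

```text
t 20.42 th 0.9008 r 205.4 | push_t 1.08 radial 5.59 | Fc 4.3 5.9 -3.7 | open 19.2 mom [ 0.95 -1.15  0.09]
t 20.58 th 0.8940 r 205.4 | push_t 1.44 radial 4.24 | Fc 3.8 6.2 -2.4 | open 19.7 mom [ 0.91 -1.15  0.04]
t 20.75 th 0.8846 r 205.3 | push_t 0.76 radial 4.21 | Fc 3.3 5.7 -2.8 | open 20.0 mom [ 0.87 -1.2  -0.02]
```

```bash

python3 -m handwheel '[{"wx":0,"wy":0,"wz":0,"tx":-0.08,"ty":0,"tz":0.07,"claw":-1},{"wx":0,"wy":0,"wz":0,"tx":-0.08,"ty":0,"tz":0.07,"claw":-1}]' >/dev/null; python3 -c "from h import *;press()"
python3 -m handwheel '[{"wx":0,"wy":0,"wz":0,"tx":-0.08,"ty":0,"tz":0.07,"claw":-1},{"wx":0,"wy":0,"wz":0,"tx":-0.08,"ty":0,"tz":0.07,"claw":-1}]' >/dev/null; python3 - <<'E'
from h import *
press()
v=capture("side"); cv2.imwrite("pics/s20.png",cv2.resize(v["color"][130:260,190:340],None,fx=4,fy=4))
press()
E
```

```text
t 20.92 th 0.8739 r 205.4 | push_t 0.49 radial 3.15 | Fc 2.4 5.2 -2.1 | open 19.7 mom [ 0.93 -1.05  0.  ]
t 21.08 th 0.8632 r 205.4 | push_t 0.20 radial 2.33 | Fc 1.7 4.8 -1.6 | open 19.6 mom [ 0.97 -1.02  0.05]
t 21.13 th 0.8620 r 205.4 | push_t 0.73 radial 4.28 | Fc 3.3 5.2 -2.8 | open 19.7 mom [ 0.96 -1.01  0.  ]
```

View pics/s20.png

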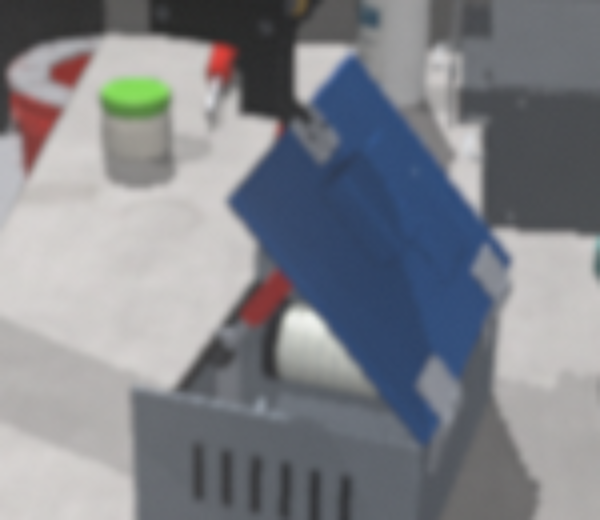

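```bash

python3 -m handwheel '[{"wx":0,"wy":0,"wz":0,"tx":-0.08,"ty":0,"tz":0.07,"claw":-1},{"wx":0,"wy":0,"wz":0,"tx":-0.08,"ty":0,"tz":0.07,"claw":-1}]' >/dev/null; python3 -c "from h import *;press()"
python3 -m handwheel '[{"wx":0,"wy":0,"wz":0,"tx":-0.08,"ty":0,"tz":0.07,"claw":-1},{"wx":0,"wy":0,"wz":0,"tx":-0.08,"ty":0,"tz":0.07,"claw":-1}]' >/dev/null; python3 -c "from h import *;press()"
```

```text
t 21.30 th 0.8530 r 205.3 | push_t 1.45 radial 3.07 | Fc 3.1 5.5 -1.4 | open 19.7 mom [ 0.94 -0.92  0.01]
t 21.47 th 0.8427 r 205.3 | push_t 2.34 radial 2.21 | Fc 3.2 4.8 -0.1 | open 19.7 mom [ 0.98 -1.01  0.02]
```

```bash

python3 -m handwheel '[{"wx":0,"wy":0,"wz":0,"tx":-0.07,"ty":0,"tz":0.07,"claw":-1}]' >/dev/null; python3 -c "from h import *;press()"
python3 -m handwheel '[{"wx":0,"wy":0,"wz":0,"tx":0,"ty":0,"tz":0,"claw":-1}]' >/dev/null; python3 -c "from h import *;press()"
```

```text
t 21.55 th 0.8407 r 205.3 | push_t 3.28 radial -0.86 | Fc 1.9 5.9 2.8 | open 19.8 mom [ 0.84 -1.02 -0.02]
t 21.63 th 0.8408 r 205.3 | push_t 3.05 radial 1.77 | Fc 3.5 4.8 0.7 | open 19.8 mom [ 0.93 -1.05  0.01]
```

Contact: the push rose from about 0.7 N to 3 N at about 0.845 rad. A quick look at the rod, then I press on in 1 mm steps.

```bash
python3 - <<'E'
from h import *
press()
v=capture("side"); cv2.imwrite("pics/s21.png",cv2.resize(v["color"][150:240,220:320],None,fx=6,fy=6))
c=v["color"].astype(int); m=(c[...,2]-c[...,1]>60)&(c[...,2]-c[...,0]>60); m[:190]=0;m[235:]=0;m[:,:240]=0;m[:,290:]=0
ys,xs=np.where(m); print(len(xs),xs.mean(),ys.mean(), np.polyfit(xs,ys,1))
E
```

```text
t 21.63 th 0.8408 r 205.3 | push_t 3.05 radial 1.77 | Fc 3.5 4.8 0.7 | open 19.8 mom [ 0.93 -1.05  0.01]
54 255.59259259259258 205.07407407407408 [ -0.82620386 416.24566121]
```

View pics/s21.png

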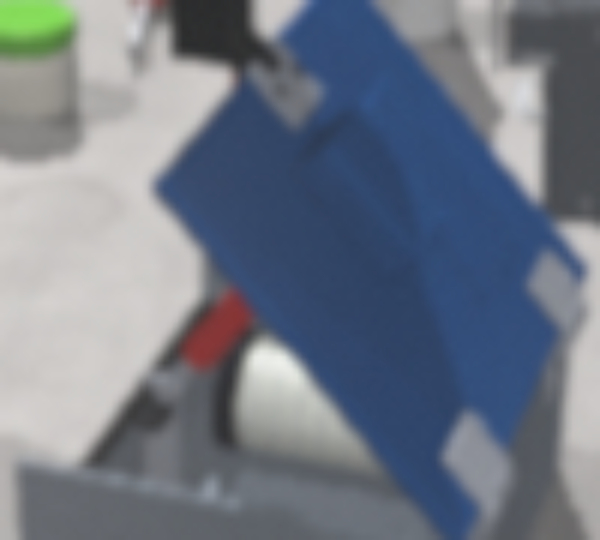

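The rod is still standing at its angle, with the sleeve at (220,325) in the zoom. Now I press.

```bash

python3 -m handwheel '[{"wx":0,"wy":0,"wz":0,"tx":-0.07,"ty":0,"tz":0.07,"claw":-1}]' >/dev/null; python3 -c "from h import *;press()"
python3 -m handwheel '[{"wx":0,"wy":0,"wz":0,"tx":-0.07,"ty":0,"tz":0.07,"claw":-1}]' >/dev/null; python3 -c "from h import *;press()"
python3 -m handwheel '[{"wx":0,"wy":0,"wz":0,"tx":0,"ty":0,"tz":0,"claw":-1}]' >/dev/null; python3 -c "from h import *;press()"
```

```text
t 21.77 th 0.8387 r 205.3 | push_t 3.95 radial -0.79 | Fc 2.4 4.4 3.2 | open 19.7 mom [ 0.82 -0.98  0.08]
t 21.85 th 0.8346 r 205.3 | push_t 3.38 radial -0.36 | Fc 2.3 4.9 2.5 | open 19.7 mom [ 0.82 -0.95  0.07]
t 21.93 th 0.8338 r 205.3 | push_t 3.78 radial 1.10 | Fc 3.5 4.3 1.7 | open 19.8 mom [ 0.89 -1.01  0.03]
```

```bash

python3 -m handwheel '[{"wx":0,"wy":0,"wz":0,"tx":-0.07,"ty":0,"tz":0.07,"claw":-1}]' >/dev/null; python3 -c "from h import *;press()"
python3 -m handwheel '[{"wx":0,"wy":0,"wz":0,"tx":-0.07,"ty":0,"tz":0.07,"claw":-1}]' >/dev/null; python3 -c "from h import *;press()"
```

```text
t 22.02 th 0.8303 r 205.3 | push_t 3.21 radial -1.61 | Fc 1.3 4.5 3.4 | open 19.7 mom [ 0.89 -0.95  0.08]
t 22.10 th 0.8249 r 205.3 | push_t 3.94 radial -1.43 | Fc 1.9 4.4 3.7 | open 20.0 mom [ 0.86 -0.86  0.04]
```

The push is steady at 3.5–4 N while the angle falls, so the socket is sliding.

```bash

for i in a; do
python3 -m handwheel '[{"wx":0,"wy":0,"wz":0,"tx":-0.07,"ty":0,"tz":0.07,"claw":-1},{"wx":0,"wy":0,"wz":0,"tx":-0.07,"ty":0,"tz":0.07,"claw":-1}]' >/dev/null; python3 -c "from h import *;press()"; done
python3 -m handwheel '[{"wx":0,"wy":0,"wz":0,"tx":-0.07,"ty":0,"tz":0.07,"claw":-1}]' >/dev/null; python3 -c "from h import *;press()"
python3 -m handwheel '[{"wx":0,"wy":0,"wz":0,"tx":-0.07,"ty":0,"tz":0.07,"claw":-1}]' >/dev/null; python3 -c "from h import *;press()"
```

```text
t 22.27 th 0.8138 r 205.2 | push_t 3.77 radial -3.14 | Fc 0.6 3.5 4.9 | open 19.6 mom [ 0.96 -0.72  0.03]
t 22.35 th 0.8084 r 205.2 | push_t 3.78 radial -3.60 | Fc 0.2 5.4 5.2 | open 19.9 mom [ 1.06 -0.6   0.04]
t 22.43 th 0.8032 r 205.2 | push_t 3.99 radial -3.02 | Fc 0.8 5.5 4.9 | open 19.5 mom [ 1.04 -0.54  0.11]
```

```bash

python3 -m handwheel '[{"wx":0,"wy":0,"wz":0,"tx":-0.07,"ty":0,"tz":0.07,"claw":-1}]' >/dev/null; python3 -c "from h import *;press()"
python3 -m handwheel '[{"wx":0,"wy":0,"wz":0,"tx":-0.07,"ty":0,"tz":0.07,"claw":-1}]' >/dev/null; python3 -c "from h import *;press()"
```

```text
t 22.52 th 0.7983 r 205.2 | push_t 3.66 radial -3.89 | Fc -0.1 5.8 5.3 | open 19.7 mom [ 1.04 -0.62  0.01]
t 22.60 th 0.7931 r 205.1 | push_t 3.11 radial -3.36 | Fc -0.1 5.0 4.6 | open 19.4 mom [ 1.06 -0.56  0.04]
```

```bash

python3 -m handwheel '[{"wx":0,"wy":0,"wz":0,"tx":-0.09,"ty":0,"tz":0.05,"claw":-1}]' >/dev/null; python3 -c "from h import *;press()"
python3 -m handwheel '[{"wx":0,"wy":0,"wz":0,"tx":-0.08,"ty":0,"tz":0.06,"claw":-1}]' >/dev/null; python3 -c "from h import *;press()"
```

```text
t 22.68 th 0.7890 r 205.2 | push_t 3.11 radial -0.45 | Fc 1.9 4.7 2.5 | open 19.4 mom [ 0.96 -0.97  0.  ]
t 22.77 th 0.7847 r 205.1 | push_t 4.14 radial 0.10 | Fc 3.0 5.7 2.9 | open 20.0 mom [ 0.98 -1.01 -0.01]
```

```bash

python3 -m handwheel '[{"wx":0,"wy":0,"wz":0,"tx":-0.07,"ty":0,"tz":0.07,"claw":-1}]' >/dev/null; python3 -c "from h import *;press()"
python3 -m handwheel '[{"wx":0,"wy":0,"wz":0,"tx":0,"ty":0,"tz":0,"claw":-1}]' >/dev/null; python3 -c "from h import *;press()"
```

```text
t 22.85 th 0.7798 r 205.1 | push_t 3.18 radial -0.89 | Fc 1.6 5.3 2.9 | open 19.9 mom [ 0.99 -0.9   0.02]
t 22.93 th 0.7786 r 205.1 | push_t 2.78 radial 0.42 | Fc 2.3 5.6 1.7 | open 19.6 mom [ 1.04 -0.92  0.02]
```

```bash

python3 -m handwheel '[{"wx":0,"wy":0,"wz":0,"tx":-0.07,"ty":0,"tz":0.07,"claw":-1}]' >/dev/null; python3 -c "from h import *;press()"
python3 -m handwheel '[{"wx":0,"wy":0,"wz":0,"tx":-0.07,"ty":0,"tz":0.07,"claw":-1}]' >/dev/null; python3 -c "from h import *;press()"
```

```text
t 23.02 th 0.7765 r 205.1 | push_t 6.15 radial -3.33 | Fc 1.9 4.7 6.7 | open 19.8 mom [ 0.91 -0.92  0.04]
t 23.10 th 0.7750 r 205.1 | push_t 8.65 radial -4.28 | Fc 3.0 4.1 9.2 | open 19.7 mom [ 0.81 -0.97  0.08]
```

```bash
python3 - <<'E'
from h import *
press()
v=capture("side"); cv2.imwrite("pics/s22.png",cv2.resize(v["color"][150:240,220:320],None,fx=6,fy=6))
c=v["color"].astype(int); m=(c[...,2]-c[...,1]>60)&(c[...,2]-c[...,0]>60); m[:190]=0;m[235:]=0;m[:,:240]=0;m[:,290:]=0
ys,xs=np.where(m); print(len(xs),xs.mean(),ys.mean(), np.polyfit(xs,ys,1))
press()
E
```

```text
t 23.10 th 0.7750 r 205.1 | push_t 8.65 radial -4.28 | Fc 3.0 4.1 9.2 | open 19.7 mom [ 0.81 -0.97  0.08]
40 254.775 206.225 [ -0.55547324 347.74569365]
t 23.15 th 0.7752 r 205.1 | push_t 5.22 radial -2.95 | Fc 1.5 4.0 5.8 | open 19.7 mom [ 0.94 -0.96  0.04]
```

View pics/s22.png

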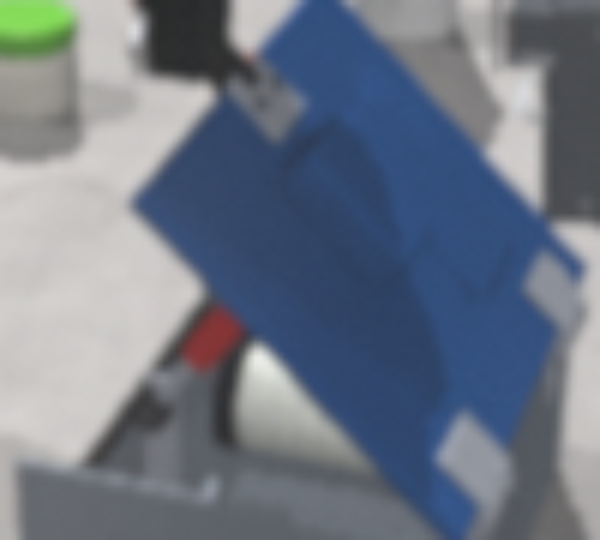

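Steep rise: the push went from 3 N to 6–8.6 N and the angle stopped at 0.775, after about 8 mm of socket travel. I confirm with one hold row and one small step.

```bash

python3 -m handwheel '[{"wx":0,"wy":0,"wz":0,"tx":0,"ty":0,"tz":0,"claw":-1}]' >/dev/null; python3 -c "from h import *;press()"
python3 -m handwheel '[{"wx":0,"wy":0,"wz":0,"tx":-0.03,"ty":0,"tz":0.03,"claw":-1}]' >/dev/null; python3 -c "from h import *;press()"
python3 -m handwheel '[{"wx":0,"wy":0,"wz":0,"tx":0,"ty":0,"tz":0,"claw":-1}]' >/dev/null; python3 -c "from h import *;press()"
```

```text
t 23.23 th 0.7752 r 205.1 | push_t 6.07 radial -2.66 | Fc 2.3 5.3 6.2 | open 19.5 mom [ 0.89 -0.96  0.06]
t 23.32 th 0.7750 r 205.1 | push_t 7.13 radial -4.66 | Fc 1.7 4.6 8.4 | open 19.7 mom [ 0.92 -0.99  0.06]
t 23.40 th 0.7749 r 205.1 | push_t 6.11 radial -3.38 | Fc 1.9 5.4 6.7 | open 19.7 mom [ 0.92 -1.02  0.04]
```

The stop is firm: the angle stays at 0.775 while the force rises. I ease the push off slightly and release.

```bash

python3 -m handwheel '[{"wx":0,"wy":0,"wz":0,"tx":0.06,"ty":0,"tz":-0.07,"claw":-1},{"wx":0,"wy":0,"wz":0,"tx":0,"ty":0,"tz":0,"claw":-1}]' >/dev/null; python3 -c "from h import *;press()"
python3 -m handwheel '[{"wx":0,"wy":0,"wz":0,"tx":0,"ty":0,"tz":0,"claw":-0.4},{"wx":0,"wy":0,"wz":0,"tx":0,"ty":0,"tz":0,"claw":-0.2},{"wx":0,"wy":0,"wz":0,"tx":0,"ty":0,"tz":0,"claw":0},{"wx":0,"wy":0,"wz":0,"tx":0,"ty":0,"tz":0,"claw":0},{"wx":0,"wy":0,"wz":0,"tx":0,"ty":0,"tz":0,"claw":0}]' ; python3 - <<'E'
from h import *
press()
w=capture("wrist"); cv2.imwrite("pics/w23.png",w["color"])
E
```

```text
t 23.57 th 0.7762 r 205.1 | push_t 5.41 radial -1.43 | Fc 2.8 4.7 4.9 | open 19.8 mom [ 0.9  -1.    0.06]
time: 23.98
tcp_pos: [522.0, -168.3, 244.9]
tool_rot: [3.118, -0.375, -0.002]
wrist_force: [-0.2, -0.1, -1.0]
opening: 41.3
t 23.98 th 0.7659 r 204.9 | push_t -0.83 radial 0.55 | Fc -0.2 -0.1 -1.0 | open 41.3 mom [ 0.06  0.06 -0.03]
```

View pics/w23.png

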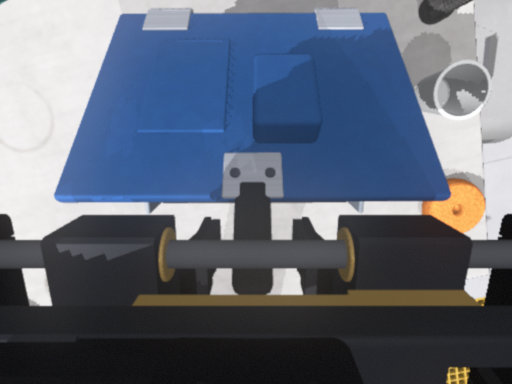

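Fingers open around the tongue (columns 234–272), and the force is zero. I back straight up and away.

```bash

python3 -m handwheel '[{"wx":0,"wy":0,"wz":0,"tx":0,"ty":0,"tz":-1,"claw":0.1},{"wx":0,"wy":0,"wz":0,"tx":0,"ty":0,"tz":-2,"claw":0.1},{"wx":0,"wy":0,"wz":0,"tx":0,"ty":0,"tz":-3,"claw":0.1},{"wx":0,"wy":0,"wz":0,"tx":-1,"ty":0,"tz":-3,"claw":0.1},{"wx":0,"wy":0,"wz":0,"tx":-2,"ty":0,"tz":-2,"claw":0.1}]'; python3 -m handwheel '[{"wx":0,"wy":0,"wz":0,"tx":-3,"ty":0,"tz":-2,"claw":0.1},{"wx":0,"wy":0,"wz":0,"tx":-3,"ty":0,"tz":-1,"claw":0.1},{"wx":0,"wy":0,"wz":0,"tx":0,"ty":0,"tz":0,"claw":0.1},{"wx":0,"wy":0,"wz":0,"tx":0,"ty":0,"tz":0,"claw":0.1}]'; python3 - <<'E'
from h import *
rep()
w=capture("wrist"); cv2.imwrite("pics/w24.png",w["color"])
v=capture("side"); cv2.imwrite("pics/s24.png",cv2.resize(v["color"][130:260,190:340],None,fx=4,fy=4))
for n,x in (("w",w),("s",v)):
  for q in ["hood_grip","socket_mount","rod_grip"]:
    for a in place_of(x,q)[:1]:
        c=w2c(a["centre"]); print(n,q,c.round(1),round(a["score"],2),"hood" ,np.arctan2(c[2]-100,87.5-c[0])-(.0197 if q=="hood_grip" else 0),"rod",np.arctan2(c[2]-75,c[0]+65))
# predicted pixel of hood front right corner (underside edge) for angles
for th in (.72,.775,.83,.87):
    X=c2w([87.5-176*np.cos(th),-112,100+176*np.sin(th)]); print(th,(proj(v,X)-[190,130])*4)
E
```

```text
time: 24.45
tcp_pos: [495.5, -160.2, 358.7]
tool_rot: [-3.118, 0.372, -0.007]
wrist_force: [-0.7, -0.7, 0.6]
opening: 47.9
time: 24.78
tcp_pos: [434.8, -146.5, 387.0]
tool_rot: [3.112, -0.377, 0.003]
wrist_force: [0.5, 0.3, -0.6]
opening: 47.5
t 24.78 tcp case [-1.473e+02  2.000e-01  3.870e+02] F [ 0.47  0.29 -0.59] open 47.5 rot [-0.4  0.2  0.3]
w hood_grip [-55.6   1.3 238.3] 0.91 hood 0.7487002440104094 rod 1.5131956500596462
w socket_mount [  5.1 -19.2 176.3] 0.65 hood 0.7471068782958132 rod 0.965316818183865
w rod_grip [-34.4 -15.8 119.1] 0.53 hood 0.15544151008819856 rod 0.963954905437617
s hood_grip [-60.4   2.2 239.4] 0.59 hood 0.736030781021333 rod 1.5429855782824693
s socket_mount [  8.2 -20.2 179.2] 0.8 hood 0.785028210388342 rod 0.9581318573361344
s rod_grip [-30.1 -10.9 126.2] 0.67 hood 0.21916861176133712 rod 0.9727978912871572
0.72 [187.89078847 222.74978919]
0.775 [199.17877054 213.02039654]
0.83 [211.27185784 203.91249549]
0.87 [220.55804668 197.70250828]
```

View pics/s24.png

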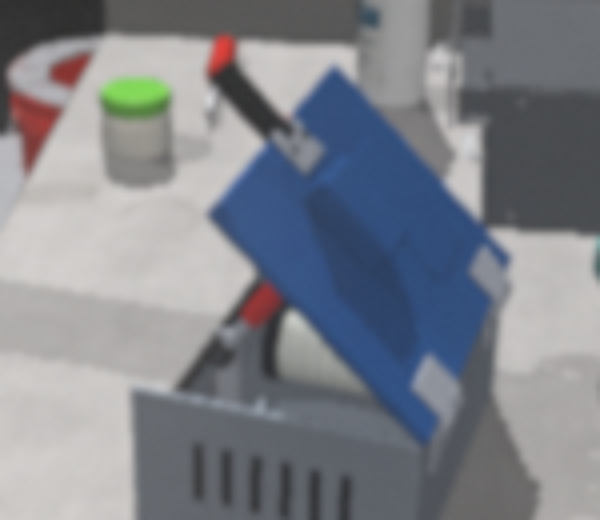

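View pics/w24.png

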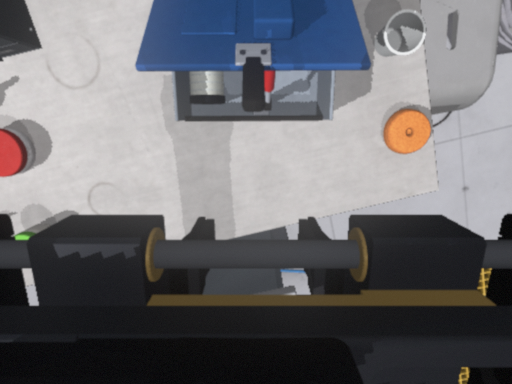

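The hood rests at about 0.775 rad: its corner is at (211,215) in the zoom, and the prediction corrected for the camera offset is (211,215). The rod is at about 0.97. I check stillness and the bystanders, then hand in.

```bash
python3 -m handwheel '[{"wx":0,"wy":0,"wz":0,"tx":0,"ty":0,"tz":0,"claw":0.1},{"wx":0,"wy":0,"wz":0,"tx":0,"ty":0,"tz":0,"claw":0.1},{"wx":0,"wy":0,"wz":0,"tx":0,"ty":0,"tz":0,"claw":0.1},{"wx":0,"wy":0,"wz":0,"tx":0,"ty":0,"tz":0,"claw":0.1},{"wx":0,"wy":0,"wz":0,"tx":0,"ty":0,"tz":0,"claw":0.1}]' ; python3 - <<'E'
from h import *
a=capture("side")
for i in range(8): b=capture("top")
b=capture("side")
d=np.abs(a["color"].astype(int)-b["color"])[150:245,220:330]; print("diff",d.max(),d.mean())
for q in ["jar_green","wax_tin","pad_orange","measuring_cup","torch","screwdriver"]:
    r=place_of(b,q)[:1]; print(q,[np.round(x["centre"],0).tolist() for x in r])
print(order.sign_off()); rep()
E
```

```text
time: 25.6
tcp_pos: [435.5, -146.1, 385.5]
tool_rot: [3.119, -0.373, 0.001]
wrist_force: [0.2, -0.2, -0.3]
opening: 48.0
diff 6 0.5765231259968102
jar_green [[376.0, 270.0, 4.0]]
wax_tin []
pad_orange [[414.0, -405.0, 6.0]]
measuring_cup [[561.0, -402.0, 5.0]]
torch []
screwdriver [[431.0, 408.0, 0.0]]
the job is handed in; nothing more can be done
None
the job is handed in; nothing more can be done
```

I opened the hood by its tongue to about 1.46 rad and it stood there by itself. I then swung the rod up to about 0.97 rad, lowered the hood onto it and pressed the socket home. The job is handed in after about 26 s of the allowed 72; it reported no verdict.

- **Pressing:** The rod's tip met the socket at a hood angle of about 0.845 rad. The push on the tongue stayed at 3–4 N while the socket slid, then rose steeply to 6–8.6 N at 0.775 rad. From the hood angle, the socket had travelled about 8 mm by then. At 1.85 times the push, the load on the rod stayed around 16 N, below its 25 N limit.
- **Last checks:** The side view put the hood at about 0.775 rad, while the networks' points gave 0.74 to 0.785. The rod read 0.96 to 0.97. Two pictures about half a second apart showed the hood still. The gripper was open and clear, with no force on it.
- **Bystanders:** The jar, pad, cup and screwdriver were found within a few mm of where they started. In the last side view the networks missed the wax tin and the torch, so I did not re-measure those two. The arm never came near them.
- **What went wrong on the way:** While I swung the rod up, wrist joints 6 and 7 reached the end of their range. The arm's path went off there, with about 22 N sideways on the wrist. I reduced the tilt before letting go, and the rod stayed at the right angle.

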